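# Set up the egg lamp

### The arm

A 6-joint arm with a two-finger parallel gripper is mounted at the origin on the work surface. World frame = base frame: x ahead of the robot, y to its left, z up, the work surface at z = 0. Lengths are in mm, angles in degrees, forces in N, time in s.
With the tool pointing down it reaches from about 350 to 850 mm from the base axis. Payload 8.1 kg.
Tool frame: the origin (TCP) lies on the centre line of the jaws, within the pads' length; the fingertips stand 11 mm ahead of it and the grasp point (between the pads) lies 8 mm behind it; z points along the fingers, y is the direction in which the jaws open and shut (so a half turn about z gives the same grasp; the last joint's range is limited). The gripper opens to 85 mm and grips with 20 to 120 N. Pads are 22 mm wide; open, the fingers measure 114 mm over their backs; the gripper's body (76 mm by 85 mm) begins 54 mm behind the grasp point. The pads swing forward as they close: fully open they stand 13 mm farther back than shut.
Start: joints at [-4.893, 7.471, 85.268, -0, 87.261, -4.893], TCP at [600.004, 0.022, 242.292] pointing down, gripper open.
Joint ranges: [-169.43, 169.43], [-51.17, 129.36], [1.28, 143.12], [-76.62, 256.62], [0, 156.53], [-152.29, 152.29]. Speed limits (degrees/s): [136.94, 136.94, 159.86, 180, 180, 180].

### API

Orientations are given as [roll, pitch, yaw] about the fixed x, y, z axes, in that order (R = Rz(yaw) Ry(pitch) Rx(roll)).
In Python, from bench import telemetry, viewer, r gives the robot as it stands.
- The arm moves only by the shell command python3 -m inch 'ROWS' [FORCE]. ROWS is JSON, a list of rows, each a list of 3 entries, a list of its own where there are three numbers: the shift along the tool's x, y, z in cm, then the turn, a rotation vector about the tool's x, y, z in rad, then the opening, from 0 (shut) to 1 (fully open). A call has 1 to 20 rows; each row is the pose to reach, as a shift and turn from the pose commanded when the call began, along the tool's axes at that moment; what a row does not reach only later rows make up. A row lasts 1/10 s, in which the tool goes at most 50 mm and 8.59 degrees, less where a joint would pass 70% of its speed; a pose out of reach is approached as far as the arm can. A call with a gripper value outside its range is refused whole. The fingers move at their own pace and stop on an object; FORCE is the grip in N (left out, the last holds). Time passes only in rows, so rows that repeat a pose let the fingers close. It gives the time, the measured TCP pose, the force and the opening at its end, in the units of the state.
- telemetry.sense(): the state, without advancing time (a new reading comes with each control period).
- viewer.snapshot(name): name is "scene" or "side" or "wrist"; returns the picture (480x640x3 uint8, red, green, blue); there is no depth.
- viewer.camera_model(name): a dict with "fx", "fy", "cx", "cy" (pixels), "dist" ([k1, k2, p1, p2, k3] as OpenCV has them; the pictures are not rectified), "cam_to_world" (4x4, takes a point from camera to world coordinates); the wrist camera has in their place "mount" (4x4, takes a point from camera to tool coordinates, whose origin is the TCP and whose axes are the flange's). Camera axes: x right, y down, z forward; pixel columns grow to the right and rows downward; lengths in mm; the calibration is good to about 2 mm. A picture is of the moment at which its call begins: read the wrist's pose just before it. camera_model takes no time and is no camera call.
- r.hand_in(): hands the job in, once; it reports no verdict.
The state is a dict: "time": time; "joint_pos": joint angles; "qd": joint speeds; "joint_efforts": joint torques, N m; "tool_pos": TCP position; "tcp_rot": TCP orientation; "ft_force": force on the tool from outside, world axes, zero at the start; "wrist_torque": the same for the moment, N m; "finger_gap": finger opening in mm.
Only numpy, scipy, OpenCV 4.12 (cv2) and the standard library are available. Lean on these libraries where they do the work, as an engineer would, in place of code of your own. Each camera call takes 0.05 s, during which the arm holds its last target.

### The job

Make the egg lamp ready for checking two eggs: stand the amber glass cell upright and fully down in the lamp's square socket, turned so that light from the lens passes through its two clear faces (metal sides parallel to the light), and lay the two eggs on their sides in the two hollows beyond it, one in each. The eggs are raw and the cell is glass, so grip them gently and do not drop them; leave the white canister, the small spice jar and the small cup among them where they stand.

Things in the scene. Friction and masses are not known exactly. Their poses are not given: they have to be found in the camera images.
- lamp: the fixed white egg lamp. Origin: on the work surface, below the middle of its socket. Light shines along its +x (roughly away from the robot; place and yaw vary), z up. Base plate x -148 to 128 mm, 176 wide, 10 thick; housing with lens x -145 to -67 mm, 130 wide, 115 tall; grey socket block 76 x 76 mm about the origin, 40 tall; wooden strip with the hollows x 57 to 123 mm, 166 wide, 24 tall
- socket (a point): centre of the socket's floor, 18 mm above the work surface. A square hole 55 x 55 mm, 22 mm deep, sides parallel to the lamp's x and y. The cell fits it at any quarter turn, but is right only with its clear faces towards lens and hollows
- hollow_a (a point): centre of the mouth of one hollow, 24 mm above the work surface, at x = 90, y = +48 mm of the lamp. A round hollow 36 mm wide, 12 mm deep. An egg lying in it on its side has its centre about 17 mm above this point
- hollow_b (a point): the same for the other hollow, at x = 90, y = -48 mm of the lamp
- cell: the glass cell, an upright square block 50 x 50 mm, 100 mm tall, 0.2 to 0.4 kg, standing free on the work surface at any yaw. Origin: centre of its underside; z up. Its two clear amber glass faces, both alike, look along its +x and -x; its +y and -y faces are plain grey metal plates 9 mm thick, which show as two strips along the top. May be gripped on either pair of faces
- egg1: a brown egg, 60 mm long, 44 thick, 48 to 72 g, lying on its side on a fixed wooden ring, at any yaw. Origin: centre of its widest section, about 27 mm above the work surface at the start; x is its long axis, 28 mm to the blunt end, 32 mm to the pointed end (+x). Either egg may go in either hollow. It bears a grip of 20 N, not a hard one, and no drop of more than 10 mm
- egg2: a second egg, the same in all respects, on a ring of its own
- rest1: the fixed wooden ring under egg1: 76 mm across, hole 36 mm, 10 mm high. Origin: centre of its underside
- rest2: the fixed wooden ring under egg2, the same
- canister: bystander: a round white canister with a steel cap, 52 mm across and 60 mm tall, standing among the eggs and the cell. Origin: centre of its underside. To be left alone
- spice: bystander: a small glass spice jar, 36 mm across and 60 mm tall, on the left. Origin: centre of its underside
- cup: bystander: a small white cup, 42 mm across and 50 mm tall, on the right. Origin: centre of its underside
Mind the look-alikes: they are no part of the job. What is shaped like the egg1 but green or turquoise is not meant.

How it is judged (in metres and radians):
At the end, for the whole second after the job is handed in: Cell in socket: centre within 5 mm, underside within 3 mm of the floor, upright within 0.06 rad, clear-face axis within 0.12 rad of the light's axis, either way. One egg in each hollow: centre within 8 mm, 12 to 20.5 mm above the mouth, long axis level within 0.37 rad. All at rest (below 0.02 m/s) (horizontal distance between cell and socket below 0.005 m and z of cell in the frame of socket below 0.003 m and angle between the x axis of cell and the x axis of lamp, either way round below 0.12 rad and angle between cell's own z axis and vertical below 0.06 rad and ((horizontal distance between egg1 and hollow_a below 0.008 m and z of egg1 in the frame of hollow_a between 0.012 and 0.0205 m and angle between egg1's own x axis and vertical between 1.2 and 1.94 rad and horizontal distance between egg2 and hollow_b below 0.008 m and z of egg2 in the frame of hollow_b between 0.012 and 0.0205 m and angle between egg2's own x axis and vertical between 1.2 and 1.94 rad) or (horizontal distance between egg1 and hollow_b below 0.008 m and z of egg1 in the frame of hollow_b between 0.012 and 0.0205 m and angle between egg1's own x axis and vertical between 1.2 and 1.94 rad and horizontal distance between egg2 and hollow_a below 0.008 m and z of egg2 in the frame of hollow_a between 0.012 and 0.0205 m and angle between egg2's own x axis and vertical between 1.2 and 1.94 rad)) and linear speed of each of cell, egg1, egg2 below 0.02 m/s); the robot touches nothing.
It fails at once if the white canister, the small spice jar or the small cup is pushed more than 30 mm (distance of any of canister, spice, cup from where it was at the start of the episode above 0.03 m).
It fails at once if the glass cell is dropped: it moves free of the fingers faster than 0.6 m/s (a fall of 18 mm) (linear speed of cell above 0.6 m/s and contact force between the fingers and cell below 0.05 N).
It fails at once if an egg is dropped: it moves free of the fingers faster than 0.6 m/s (a fall of 18 mm) ((linear speed of egg1 above 0.6 m/s and contact force between the fingers and egg1 below 0.05 N) or (linear speed of egg2 above 0.6 m/s and contact force between the fingers and egg2 below 0.05 N)).
It fails at once if an egg is crushed: more than 80 N in all from the fingers (contact force between the fingers and egg1 above 80 N or contact force between the fingers and egg2 above 80 N).
It also fails if it takes over 69 s, if anything falls off the work surface, if the arm or the gripper's body presses on something with over 40 N, if the wrist force passes 120 N, or if a joint passes its speed limit or range.

## Working session

There is one attempt and no reset: what is moved stays moved. The work goes in short steps, Python scripts to look and compute and a shell command to move; the robot and the scene stay as the last step left them, time stands still between calls to the robot, and variables do not carry over. Pictures are saved under pics/ and viewed, and the job is handed in when it is done.

```bash
ls; mkdir -p pics; python3 - <<'E'
from bench import telemetry, viewer, r
import cv2
print(telemetry.sense())
for n in ["scene","side","wrist"]:
    im=viewer.snapshot(n); cv2.imwrite(f"pics/{n}0.png",im[:,:,::-1]); 
    print(n,viewer.camera_model(n))
E
```

```text
pics
{'time': 0.0, 'joint_pos': array([-4.89372626e+00,  7.51656228e+00,  8.53280989e+01, -3.88549766e-04,
        8.72610011e+01, -4.89332487e+00]), 'qd': array([-0.0150757 , -0.0611274 , -0.00806085, -0.14350618, -0.06057305,
        0.09791042]), 'joint_efforts': array([-1.90700346e-03, -5.69404185e+01, -5.00557995e+01, -2.19391650e-04,
        1.44415747e-02,  7.24149572e-05]), 'tool_pos': array([5.99481723e+02, 5.73303051e-02, 2.41240558e+02]), 'tcp_rot': array([-1.79894690e+02, -8.62642173e-03,  8.99996096e+01]), 'ft_force': array([ 0.6662979 , -1.19886681, -0.8576939 ]), 'wrist_torque': array([0.01189198, 0.00373316, 0.0184687 ]), 'finger_gap': 85.27154525143169}
scene {'fx': 437.04189029730594, 'fy': 437.04189029730594, 'cx': 324.30633138684925, 'cy': 242.50542520253333, 'dist': array([-0.09910478,  0.        ,  0.        ,  0.        ,  0.        ]), 'cam_to_world': array([[-7.71113608e-01,  4.99576176e-01, -3.94724522e-01,
         9.23246777e+02],
       [ 6.36592382e-01,  6.16213015e-01, -4.63715064e-01,
         4.41863080e+02],
       [ 1.15733892e-02, -6.08855619e-01, 
[... 516 characters left out ...]
67541420e-02, -7.95256801e-01, -6.06041185e-01,
         7.57813217e+02],
       [ 0.00000000e+00,  0.00000000e+00,  0.00000000e+00,
         1.00000000e+00]])}
wrist {'fx': 402.4847886431352, 'fy': 402.4847886431352, 'cx': 323.133567719955, 'cy': 248.17837283764368, 'dist': array([-0.01787168,  0.        ,  0.        ,  0.        ,  0.        ]), 'mount': array([[ 1.44877823e-03, -9.52250961e-01, -3.05312969e-01,
         7.92910168e+01],
       [ 9.99998508e-01,  1.09226715e-03,  1.33850727e-03,
         1.66938184e-01],
       [-9.41111505e-04, -3.05314452e-01,  9.52251122e-01,
        -1.31274559e+02],
       [ 0.00000000e+00,  0.00000000e+00,  0.00000000e+00,
         1.00000000e+00]])}
```

View pics/scene0.png

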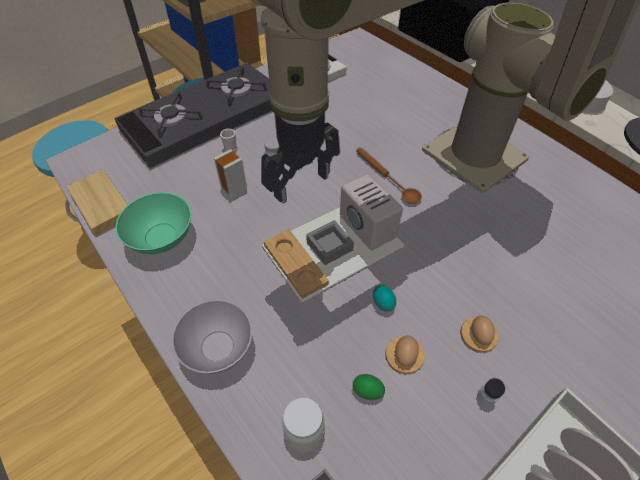

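View pics/side0.png

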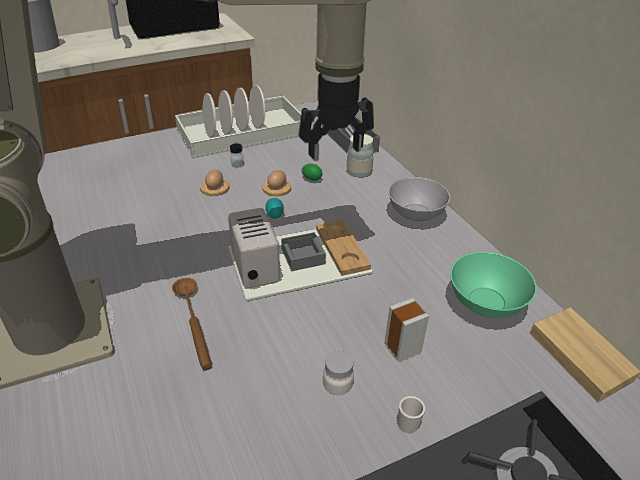

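View pics/wrist0.png

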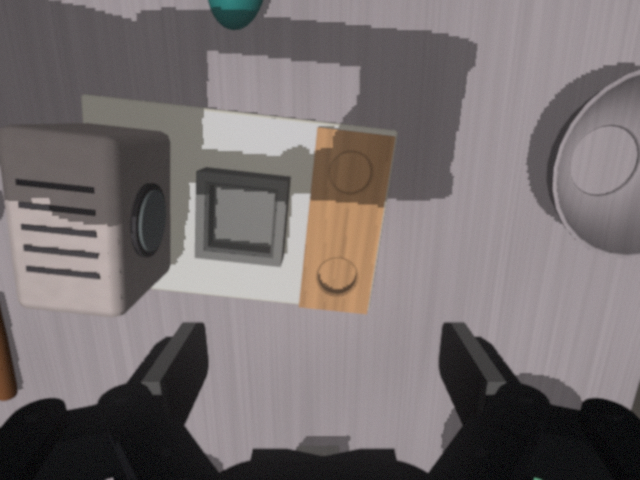

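```bash
python3 - <<'E'
import cv2,numpy as np
a=cv2.imread("pics/scene0.png");b=cv2.imread("pics/side0.png")
A=cv2.resize(a[120:210,180:300],(480,360),interpolation=2)
B=cv2.resize(b[280:380,300:433],(479,360),interpolation=2)
C=cv2.resize(a[230:330,250:370],None,fx=4,fy=4,interpolation=2)
cv2.imwrite("pics/zA.png",A);cv2.imwrite("pics/zB.png",B);cv2.imwrite("pics/zC.png",C)
E
```

```text
(no output)
```

View pics/zA.png

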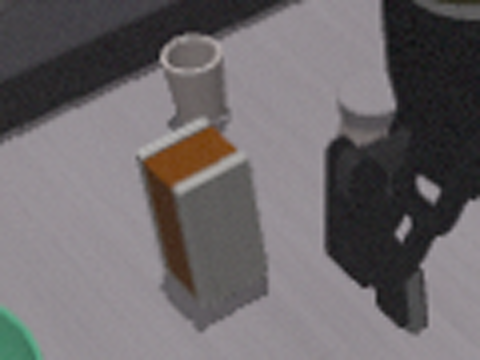

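View pics/zB.png

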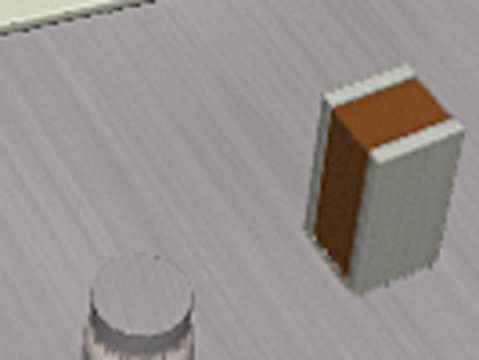

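```bash
cat > h.py <<'E'
import numpy as np, cv2
from scipy.spatial.transform import Rotation as R
from bench import telemetry, viewer
def cam(n,state=None):
    m=viewer.camera_model(n)
    K=np.array([[m['fx'],0,m['cx']],[0,m['fy'],m['cy']],[0,0,1]]);D=np.array(m['dist'])
    if n=='wrist':
        T=np.eye(4);T[:3,:3]=R.from_euler('xyz',state['tcp_rot'],degrees=True).as_matrix();T[:3,3]=state['tool_pos']
        T=T@m['mount']
    else: T=m['cam_to_world']
    return K,D,np.array(T)
def ray(c,px):
    K,D,T=c
    u=cv2.undistortPoints(np.array(px,float).reshape(-1,1,2),K,D).reshape(-1,2)
    d=np.c_[u,np.ones(len(u))]@T[:3,:3].T
    return T[:3,3],d
def plane(c,px,z):
    o,d=ray(c,px); return o+d*((z-o[2])/d[:,2])[:,None]
def tri(c1,p1,c2,p2):
    o1,d1=ray(c1,p1);o2,d2=ray(c2,p2);out=[]
    for a,b in zip(d1,d2):
        a=a/np.linalg.norm(a);b=b/np.linalg.norm(b)
        t=np.linalg.lstsq(np.c_[a,-b],o2-o1,rcond=None)[0]
        p,q=o1+a*t[0],o2+b*t[1];out.append(np.r_[(p+q)/2,np.linalg.norm(p-q)])
    return np.array(out)
def proj(c,P):
    K,D,T=c;Ti=np.linalg.inv(T)
    return cv2.projectPoints(np.array(P,float).reshape(-1,3),cv2.Rodrigues(Ti[:3,:3])[0],Ti[:3,3],K,D)[0].reshape(-1,2)
def shot(n,name):
    s=telemetry.sense();im=viewer.snapshot(n)[:,:,::-1].copy();cv2.imwrite(f'pics/{name}.png',im);return s,im,cam(n,s)
def tooldelta(s,world):  # world TCP target -> shift in tool axes, cm
    M=R.from_euler('xyz',s['tcp_rot'],degrees=True).as_matrix()
    return M.T@(np.array(world)-s['tool_pos'])/10
E
python3 - <<'E'
from h import *
np.set_printoptions(suppress=True,precision=1)
sc,si=cam('scene'),cam('side')
b=np.array([(323,100),(408,67),(465,128),(372,158)])/3.6+[300,280]
a=np.array([(137,157),(205,120),(247,155),(178,190)])/4+[180,120]
print(plane(sc,a,100));print(plane(si,b,100))
# matching? 
S=cv2.imread('pics/scene0.png');B=cv2.imread('pics/side0.png')
for im,c in((S,sc),(B,si)):
    h=cv2.cvtColor(im,cv2.COLOR_BGR2HSV)
    for z,lo,hi,nm in((27,(5,80,60),(15,200,255),'brown'),):
        m=cv2.inRange(h,np.array(lo),np.array(hi))
        for k in cv2.findContours(m,0,1)[0]:
            if cv2.contourArea(k)>80:
                M=cv2.moments(k);p=(M['m10']/M['m00'],M['m01']/M['m00']);print(p,cv2.contourArea(k),plane(c,[p],z))
# bystanders, tops
print('canister',plane(si,[(338.5,362)],60),'cup',plane(si,[(411,404)],50),plane(sc,[(229,134)],50),'spice',plane(si,[(236,148)],60),plane(sc,[(495,387)],60))
E
```

```text
[[ 621.4 -320.4  100. ]
 [ 572.5 -323.   100. ]
 [ 569.9 -280.2  100. ]
 [ 617.5 -280.2  100. ]]
[[ 563.8 -286.2  100. ]
 [ 613.3 -284.4  100. ]
 [ 615.5 -330.3  100. ]
 [ 565.2 -327.9  100. ]]
(405.8767995570321, 352.2043189368771) 602.0 [[587.2 289.5  27. ]]
(482.2397342995169, 331.10235507246375) 552.0 [[439.9 355.8  27. ]]
(306.38725052129877, 279.9431039618707) 559.5 [[632.3  44.9  27. ]]
(224.52351738241305, 170.04703476482615) 163.0 [[ 590.3 -347.7   27. ]]
(391.65612052730694, 178.45461393596986) 442.5 [[279.8 -57.3  27. ]]
(580.5900737009049, 146.52029107192834) 1786.5 [[-243.4  186.    27. ]]
(418.0980317460317, 52.36419047619048) 1312.5 [[-242.  -444.1   27. ]]
(246.75696821515893, 35.87644661776691) 1022.5 [[ 159.  -910.4   27. ]]
(400.012405609493, 323.31688241639694) 618.0 [[ 604.3 -270.3   27. ]]
(193.38912133891213, 320.13648137079093) 836.5 [[ 258.8 -106.5   27. ]]
(276.3296541574687, 179.05298013245033) 226.5 [[580.2 287.6  27. ]]
(213.4854740061162, 178.65825688073394) 218.0 [[432.9 355.5  27. ]]
(136.30565497494632, 97.00975635621303) 12573.0 [[337.3 977.4  27. ]]
canister [[ 447.1 -325.9   60. ]] cup [[ 516.1 -440.4   50. ]] [[ 517.3 -437.9   50. ]] spice [[520.3 429.3  60. ]] [[528.3 442.9  60. ]]
```

View pics/zC.png

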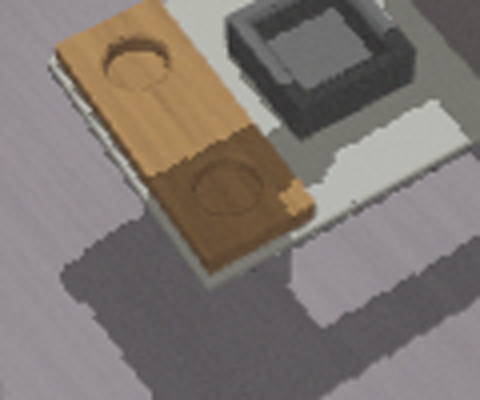

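```bash
python3 - <<'E'
import cv2
a=cv2.imread("pics/wrist0.png")
cv2.imwrite("pics/zW.png",cv2.resize(a[140:320,180:400],None,fx=3.5,fy=3.3,interpolation=2)[:594])
E
```

```text
(no output)
```

View pics/zW.png

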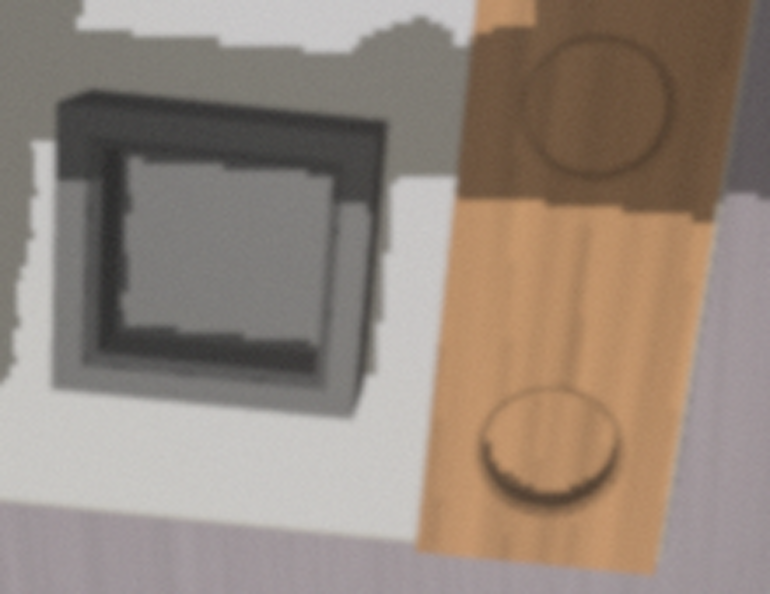

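```bash
python3 - <<'E'
from h import *
np.set_printoptions(suppress=True,precision=1)
s={'tool_pos':np.array([599.48,.057,241.24]),'tcp_rot':np.array([-179.895,-.009,90.0])}
c=cam('wrist',s)
f=lambda p:np.array(p)/[3.5,3.3]+[180,140]
px=[f((417,551)),f((655,575)),(318,127),(396,132),f((600,107)),f((550,446)),f((52,388)),f((352,417))]
z=[24]*6+[40]*2
m=np.array([(57,-83),(123,-83),(57,83),(123,83),(90,48),(90,-48),(-38,-38),(38,-38)],float)
W=np.array([plane(c,[p],zz)[0] for p,zz in zip(px,z)])[:,:2]
def kab(m,W):
    mc,Wc=m.mean(0),W.mean(0);H=(m-mc).T@(W-Wc);th=np.arctan2(H[0,1]-H[1,0],H[0,0]+H[1,1])
    Rm=np.array([[np.cos(th),-np.sin(th)],[np.sin(th),np.cos(th)]]);return th,Wc-Rm@mc,Rm
for idx in ([0,1,2,3,4,5,6,7],[0,1,2,3],[4,5],[0,1,4,5,6,7]):
    th,t,Rm=kab(m[idx],W[idx]);print(np.degrees(th),t);print((W-(m@Rm.T+t)).round(1).tolist())
E
```

```text
-6.141512931655237 [529.   -2.1]
[[0.1, -0.6], [-0.4, -1.1], [0.7, -1.0], [0.1, 2.2], [0.3, -0.0], [-0.6, 0.8], [0.2, -0.2], [-0.5, -0.1]]
-6.10993494728014 [529.2  -2.3]
[[-0.1, -0.4], [-0.6, -1.0], [0.6, -0.9], [0.0, 2.3], [0.1, 0.1], [-0.8, 0.9], [0.0, -0.0], [-0.6, -0.0]]
-6.7063778915506065 [529.   -0.8]
[[1.0, -1.4], [0.7, -1.3], [0.0, -1.6], [-0.5, 2.2], [-0.0, -0.4], [0.0, 0.4], [0.6, -1.9], [0.0, -1.1]]
-6.254323531224135 [529.   -2.2]
[[0.3, -0.4], [-0.1, -0.8], [0.6, -0.8], [0.0, 2.6], [0.2, 0.3], [-0.4, 1.1], [0.3, -0.2], [-0.3, 0.0]]
```

```bash
python3 -m inch '[[[-30.4,-0.8,-3],[0,0,1.571],1],[[-30.4,-0.8,-3],[0,0,1.571],1],[[-30.4,-0.8,-3],[0,0,1.571],1],[[-30.4,-0.8,-3],[0,0,1.571],1],[[-30.4,-0.8,-3],[0,0,1.571],1],[[-30.4,-0.8,-3],[0,0,1.571],1],[[-30.4,-0.8,-3],[0,0,1.571],1],[[-30.4,-0.8,-3],[0,0,1.571],1],[[-30.4,-0.8,-3],[0,0,1.571],1],[[-30.4,-0.8,-3],[0,0,1.571],1],[[-30.4,-0.8,-3],[0,0,1.571],1],[[-30.4,-0.8,-3],[0,0,1.571],1],[[-30.4,-0.8,-3],[0,0,1.571],1],[[-30.4,-0.8,-3],[0,0,1.571],1],[[-30.4,-0.8,-3],[0,0,1.571],1]]' 25
python3 - <<'E'
from h import *
s,im,c=shot('wrist','w1'); print(s['time'],s['tool_pos'],s['tcp_rot'],s['joint_pos'],s['qd'])
E
```

```text
time: 1.65
tool_pos: [592.0, -303.9, 272.2]
tcp_rot: [-180.0, 0.0, 0.1]
ft_force: [-0.4, 0.1, 0.1]
finger_gap: 85.6
1.65 [ 591.9935882  -303.92737188  272.17586479] [-1.79994055e+02  8.75364623e-03  5.51991055e-02] [-3.15887500e+01  1.71018372e+01  7.11721755e+01  4.69049283e-04
  9.17365586e+01  5.83560655e+01] [-0.10729148  0.01565232 -0.00616471  0.00287235 -0.01621284  0.41099308]
```

View pics/w1.png

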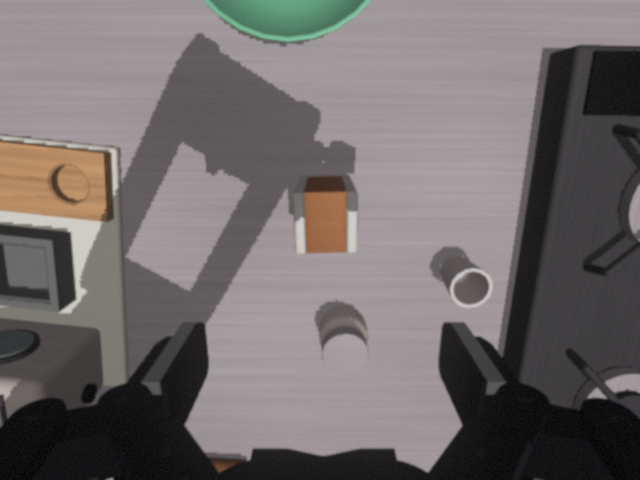

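```bash
python3 - <<'E'
import cv2
a=cv2.imread("pics/w1.png")
cv2.imwrite("pics/z1.png",cv2.resize(a[165:265,270:380],None,fx=6,fy=6,interpolation=2))
E
```

```text
(no output)
```

View pics/z1.png

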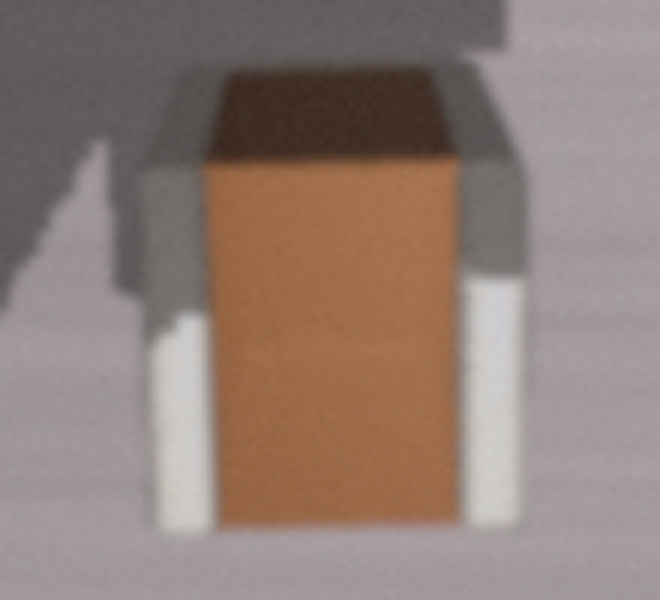

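```bash
python3 - <<'E'
from h import *
np.set_printoptions(suppress=True,precision=1)
s=telemetry.sense();c=cam('wrist',s)
p=np.array([(142,168),(526,160),(522,526),(158,533)])/6+[270,165]
W=plane(c,p,100);print(W,W.mean(0))
e=W[0]-W[3];print(np.degrees(np.arctan2(e[1],e[0])));e=W[1]-W[2];print(np.degrees(np.arctan2(e[1],e[0])))
e=W[0]-W[1];print(np.degrees(np.arctan2(e[1],e[0]))-90);e=W[3]-W[2];print(np.degrees(np.arctan2(e[1],e[0]))-90, s['time'])
E
```

```text
[[ 617.2 -280.5  100. ]
 [ 618.4 -329.1  100. ]
 [ 569.6 -329.9  100. ]
 [ 568.5 -281.7  100. ]] [ 593.4 -305.3  100. ]
1.3481655846313074
0.9885943109719683
1.3321928740534048
1.29738944199201 1.7
```

```bash
python3 -m inch '[[[0.14,0.14,4],[0,0,-0.02],1],[[0.14,0.14,8],[0,0,-0.02],1],[[0.14,0.14,12],[0,0,-0.02],1],[[0.14,0.14,15.5],[0,0,-0.02],1],[[0.14,0.14,18.5],[0,0,-0.02],1],[[0.14,0.14,20.5],[0,0,-0.02],1],[[0.14,0.14,20.5],[0,0,-0.02],1],[[0.14,0.14,20.5],[0,0,-0.02],1],[[0.14,0.14,20.5],[0,0,-0.02],0],[[0.14,0.14,20.5],[0,0,-0.02],0],[[0.14,0.14,20.5],[0,0,-0.02],0],[[0.14,0.14,20.5],[0,0,-0.02],0],[[0.14,0.14,20.5],[0,0,-0.02],0],[[0.14,0.14,20.5],[0,0,-0.02],0],[[0.14,0.14,20.5],[0,0,-0.02],0],[[0.14,0.14,20.5],[0,0,-0.02],0]]' 40
```

```text
time: 3.3
tool_pos: [594.5, -305.9, 69.4]
tcp_rot: [179.9, -0.1, 1.1]
ft_force: [-0.4, 1.2, 6.5]
finger_gap: 49.8
```

```bash
python3 -m inch '[[[0,0,-1],[0,0,0],0],[[0,0,-3],[0,0,0],0],[[0,0,-6],[0,0,0],0],[[0,-3,-8],[0,0,0],0],[[-1,-7,-8],[0,0,0.03],0],[[-2,-11,-8],[0,0,0.06],0],[[-3,-15,-8],[0,0,0.09],0],[[-4,-19,-8],[0,0,0.128],0],[[-5,-23,-8],[0,0,0.128],0],[[-5.8,-27,-8],[0,0,0.128],0],[[-5.8,-29,-8],[0,0,0.128],0],[[-5.8,-30.46,-8],[0,0,0.128],0],[[-5.8,-30.46,-8],[0,0,0.128],0],[[-5.8,-30.46,-8],[0,0,0.128],0],[[-5.8,-30.46,-8],[0,0,0.128],0]]'
python3 - <<'E'
from h import *
s,im,c=shot('wrist','w2'); print(s['time'],s['tool_pos'],s['tcp_rot'],s['ft_force'],s['finger_gap'])
s,im,c=shot('scene','s2');cv2.imwrite('pics/s2z.png',cv2.resize(im[150:310,240:420],None,fx=3.5,fy=3.5,interpolation=2))
s,im,c=shot('side','d2');cv2.imwrite('pics/d2z.png',cv2.resize(im[150:310,210:390],None,fx=3.5,fy=3.5,interpolation=2))
E
```

```text
time: 4.8
tool_pos: [529.6, -3.0, 147.3]
tcp_rot: [180.0, 0.0, -6.3]
ft_force: [0.3, -0.2, -2.4]
finger_gap: 49.7
4.8 [529.56636578  -3.03060289 147.31648206] [ 1.79975587e+02  2.47946019e-05 -6.25673477e+00] [ 0.32922924 -0.24233446 -2.3643726 ] 49.679406280256856
```

View pics/w2.png

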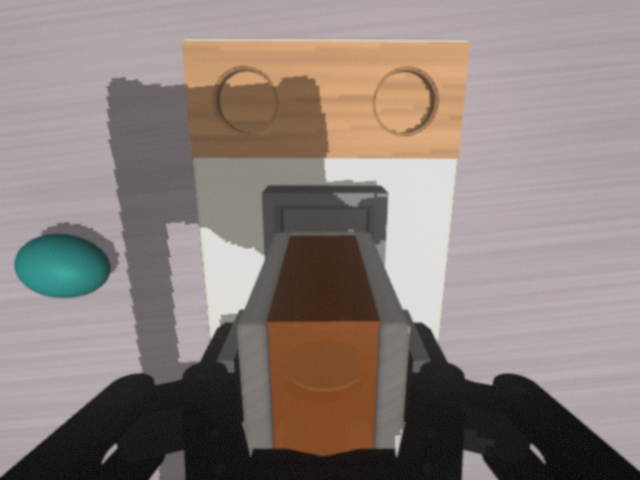

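View pics/s2z.png

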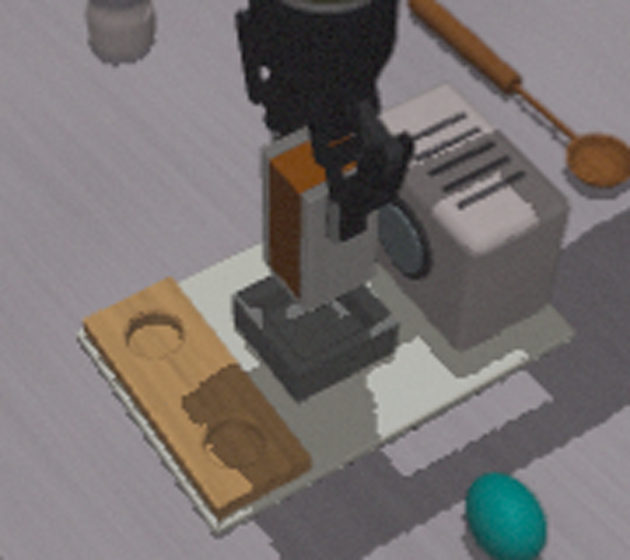

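View pics/d2z.png

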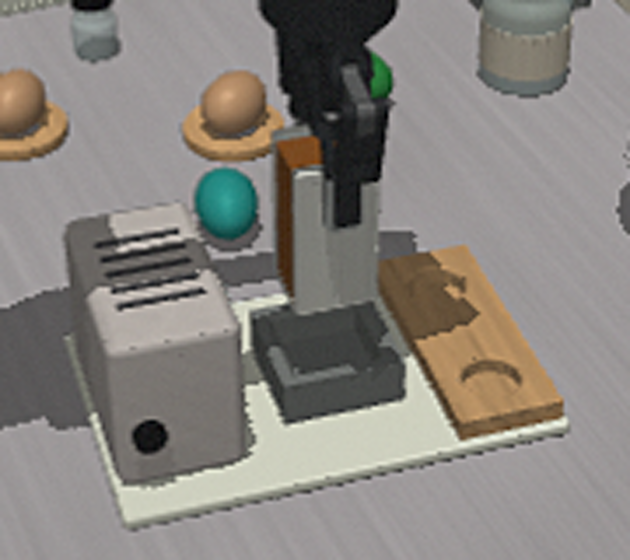

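```bash
python3 - <<'E'
import cv2
a=cv2.imread("pics/w2.png")
cv2.imwrite("pics/z2.png",cv2.resize(a[170:350,225:425],None,fx=4,fy=3.3,interpolation=2))
cv2.imwrite("pics/z2b.png",cv2.resize(a[30:170,175:475],None,fx=2.6,fy=4,interpolation=2))
E
```

```text
(no output)
```

View pics/z2.png

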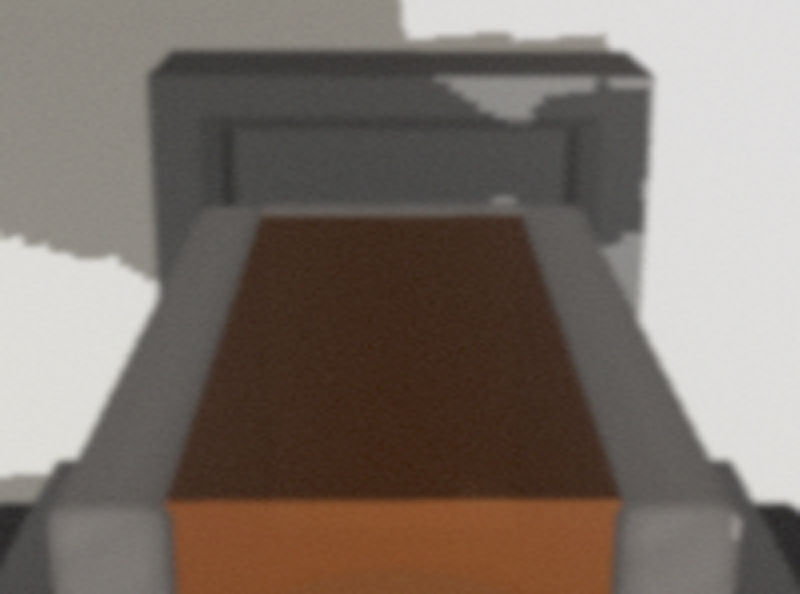

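View pics/z2b.png

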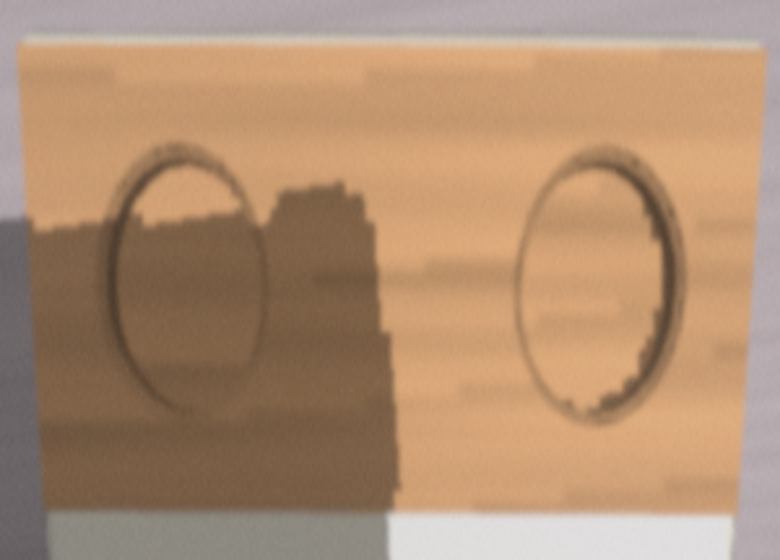

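```bash
cat >> h.py <<'E'
def kab(m,W):
    m=np.array(m,float);mc,Wc=m.mean(0),W.mean(0);H=(m-mc).T@(W-Wc);th=np.arctan2(H[0,1]-H[1,0],H[0,0]+H[1,1])
    Rm=np.array([[np.cos(th),-np.sin(th)],[np.sin(th),np.cos(th)]]);return np.degrees(th),Wc-Rm@mc,Rm
E
python3 - <<'E'
from h import *
np.set_printoptions(suppress=True,precision=1)
s={'tool_pos':np.array([529.57,-3.03,147.3]),'tcp_rot':np.array([179.976,0,-6.257])}
c=cam('wrist',s)
f=lambda p:np.array(p)/[2.6,4]+[175,30]
g=lambda p:np.array(p)/[4,3.3]+[225,170]
px=[f((20,45)),f((766,47)),f((46,512)),f((738,514)),f((183,278)),f((600,285)),g((150,75)),g((653,75))]
z=[24]*6+[40]*2
m=np.array([(123,83),(123,-83),(57,83),(57,-83),(90,48),(90,-48),(38,38),(38,-38)],float)
W=np.array([plane(c,[p],zz)[0] for p,zz in zip(px,z)])[:,:2]
for idx in (range(8),[6,7],[4,5],[0,1,2,3]):
    idx=list(idx);th,t,Rm=kab(m[idx],W[idx]);print(th,t);print((W-(m@Rm.T+t)).round(1).tolist())
B=plane(c,[g((203,207)),g((585,207))],79.5);T=plane(c,[g((52,505)),g((740,505))],179.5)
for Q in (B,T):
    d=Q[0]-Q[1];print(Q,np.linalg.norm(d),np.degrees(np.arctan2(d[1],d[0]))-90,
      Q.mean(0)[:2]-25*np.array([d[1],-d[0]])/np.linalg.norm(d[:2]))
E
```

```text
-6.333034768962639 [528.3  -3.3]
[[-0.5, -0.7], [-0.2, 0.6], [-0.3, -0.4], [-0.1, 0.2], [0.9, -0.2], [0.3, 0.3], [-0.2, -0.4], [0.1, 0.6]]
-6.169102999728904 [528.3  -3.3]
[[-0.3, -1.1], [-0.4, 0.3], [-0.1, -0.6], [-0.3, 0.0], [1.1, -0.5], [0.1, 0.0], [-0.1, -0.5], [0.1, 0.5]]
-6.760491308584762 [529.   -2.6]
[[-1.7, -0.4], [-0.1, 0.8], [-1.6, -0.6], [-0.1, -0.2], [-0.0, -0.2], [0.0, 0.2], [-1.1, -0.8], [-0.2, 0.1]]
-6.266252020330815 [528.   -3.5]
[[-0.2, -0.7], [0.0, 0.7], [0.1, -0.3], [0.1, 0.3], [1.3, -0.1], [0.5, 0.4], [0.2, -0.2], [0.4, 0.7]]
[[555.1  19.6  79.5]
 [549.9 -29.1  79.5]] 49.01144572280834 -6.168640446191191 [527.6  -2.1]
[[557.1  18.5 179.5]
 [552.  -28.6 179.5]] 47.3480677158348 -6.164685755864923 [529.7  -2.4]
```

```bash
python3 -m inch '[[[0.06,0.1,1],[0,0,0],0],[[0.06,0.1,2],[0,0,0],0],[[0.06,0.1,3],[0,0,0],0],[[0.06,0.1,3.5],[0,0,0],0],[[0.06,0.1,3.9],[0,0,0],0],[[0.06,0.1,4.2],[0,0,0],0],[[0.06,0.1,4.4],[0,0,0],0],[[0.06,0.1,4.6],[0,0,0],0],[[0.06,0.1,4.6],[0,0,0],0],[[0.06,0.1,4.6],[0,0,0],0]]'
python3 - <<'E'
from h import *
s,im,c=shot('scene','s3');cv2.imwrite('pics/s3z.png',cv2.resize(im[150:310,240:420],None,fx=3.5,fy=3.5,interpolation=2))
s,im,c=shot('wrist','w3')
E
```

```text
time: 5.95
tool_pos: [530.0, -3.1, 101.5]
tcp_rot: [-180.0, -0.0, -6.2]
ft_force: [-0.1, 0.8, -2.4]
finger_gap: 49.4
```

View pics/s3z.png

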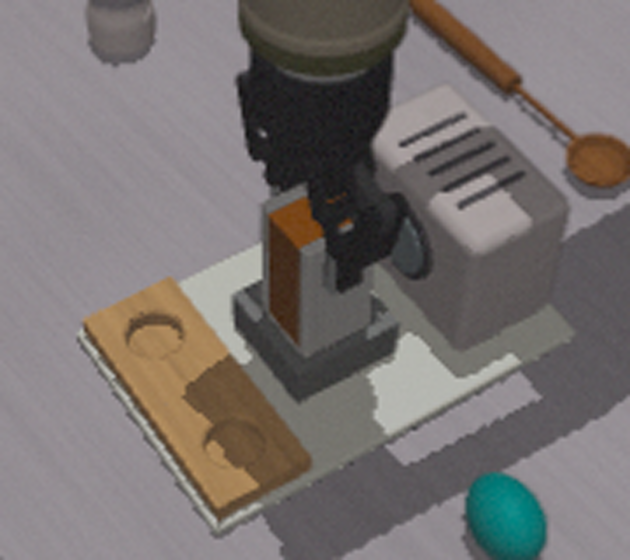

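View pics/w3.png

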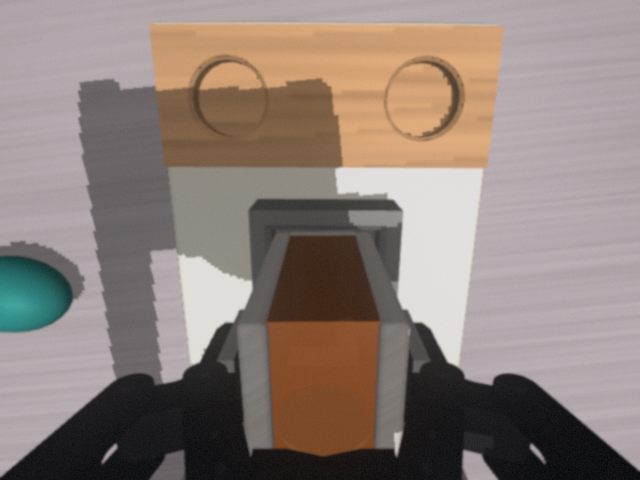

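```bash
python3 -m inch '[[[0,0,0.4],[0,0,0],0],[[0,0,0.8],[0,0,0],0],[[0,0,1.1],[0,0,0],0],[[0,0,1.3],[0,0,0],0],[[0,0,1.4],[0,0,0],0],[[0,0,1.4],[0,0,0],0]]'
```

```text
time: 6.65
tool_pos: [529.9, -3.0, 87.4]
tcp_rot: [-180.0, -0.0, -6.2]
ft_force: [-1.6, 0.5, 0.7]
finger_gap: 49.4
```

```bash
python3 -m inch '[[[0,0,0.1],[0,0,0],0],[[0,0,0.2],[0,0,0],0],[[0,0,0.2],[0,0,0],0]]'; python3 - <<'E'
from h import *
for i in range(2):
  s,im,c=shot('side',f'd4{i}');print(s['tool_pos'],s['ft_force'])
cv2.imwrite('pics/d4z.png',cv2.resize(im[150:310,210:390],None,fx=3.5,fy=3.5,interpolation=2))
E
```

```text
time: 6.95
tool_pos: [530.2, -3.0, 87.3]
tcp_rot: [180.0, -0.0, -6.2]
ft_force: [-9.4, 1.5, 17.0]
finger_gap: 49.9
[530.17604017  -2.99262814  87.34894201] [-9.42095098  1.47653043 17.02626669]
[530.18135714  -2.99807127  87.36387429] [-9.24897359  1.01090942 16.40373394]
```

View pics/d4z.png

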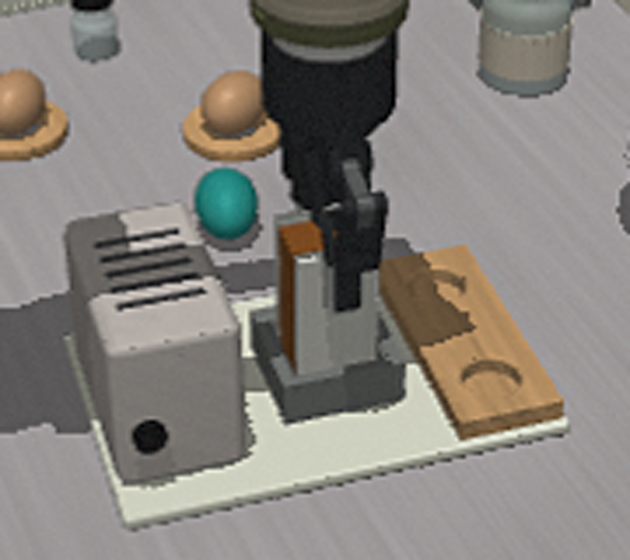

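```bash
python3 -m inch '[[[0,0,-0.1],[0,0,0],0],[[0,0,-0.1],[0,0,0],1],[[0,0,-0.1],[0,0,0],1],[[0,0,-0.1],[0,0,0],1],[[0,0,-0.1],[0,0,0],1],[[0,0,-0.1],[0,0,0],1],[[0,0,-0.1],[0,0,0],1],[[0,0,-3],[0,0,0],1],[[0,0,-7],[0,0,0],1],[[0,0,-12],[0,0,0],1],[[0,0,-17],[0,0,0],1],[[0,0,-17],[0,0,0],1],[[0,0,-17],[0,0,0],1]]'
python3 - <<'E'
from h import *
s,im,c=shot('wrist','w5');print(s['tool_pos'],s['tcp_rot'])
s,im,c=shot('side','d5')
cv2.imwrite('pics/d5z.png',cv2.resize(im[150:310,210:390],None,fx=3.5,fy=3.5,interpolation=2))
E
```

```text
time: 8.35
tool_pos: [531.0, -3.2, 257.3]
tcp_rot: [-180.0, -0.2, -6.2]
ft_force: [-1.5, -0.5, -0.8]
finger_gap: 85.7
[530.98951915  -3.15984684 257.31458532] [-179.99945979   -0.23898885   -6.19992379]
```

View pics/w5.png

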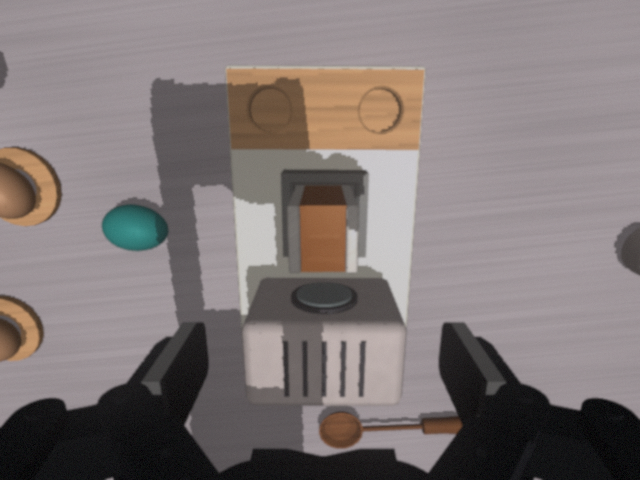

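View pics/d5z.png

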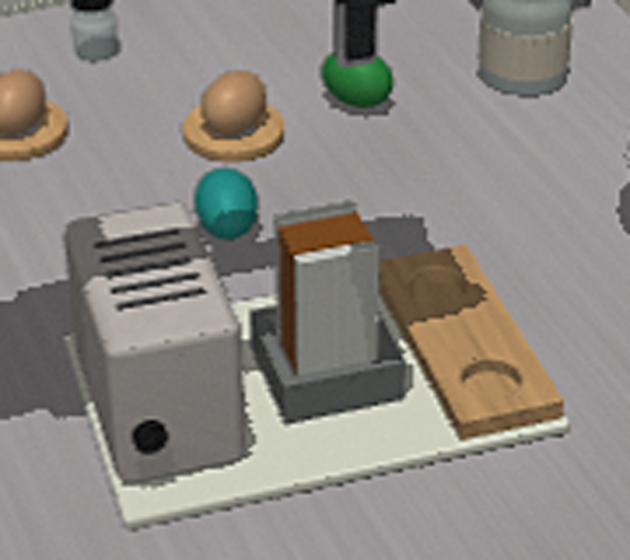

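```bash
python3 -m inch '[[[0.4,-5,0],[0,0,0],1],[[0.8,-10,0],[0,0,0],1],[[1.2,-15,1],[0,0,0],1],[[1.6,-20,2],[0,0,0],1],[[2.1,-24,3],[0,0,0],1],[[2.1,-28,4],[0,0,0],1],[[2.1,-29.5,4],[0,0,0],1],[[2.1,-29.5,4],[0,0,0],1],[[2.1,-29.5,4],[0,0,0],1]]'
python3 - <<'E'
from h import *
s,im,c=shot('wrist','w6');print(s['tool_pos'],s['tcp_rot'],s['ft_force'])
E
```

```text
time: 9.35
tool_pos: [582.1, 287.2, 214.1]
tcp_rot: [179.9, 0.1, -6.2]
ft_force: [0.4, -0.4, -0.2]
finger_gap: 85.4
[582.12385762 287.17381933 214.09010795] [ 1.79910380e+02  9.63887202e-02 -6.17786601e+00] [ 0.36587138 -0.40157139 -0.2395424 ]
```

View pics/w6.png

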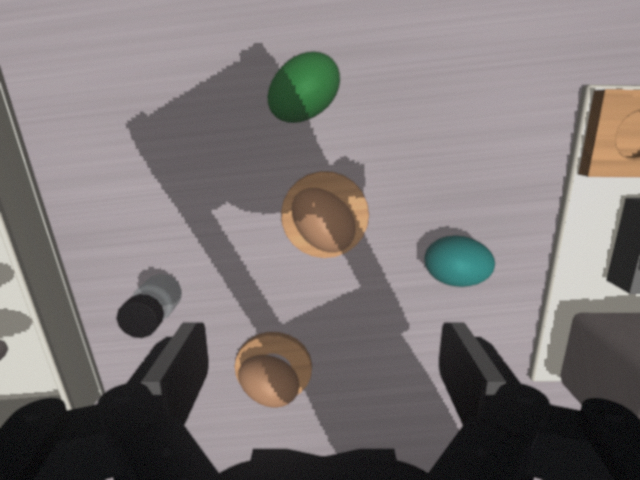

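```bash
python3 - <<'E'
import cv2
a=cv2.imread("pics/w6.png")
cv2.imwrite("pics/z6.png",cv2.resize(a[160:270,270:380],None,fx=5.4,fy=5.4,interpolation=2))
cv2.imwrite("pics/z6b.png",cv2.resize(a[320:420,225:325],None,fx=5.4,fy=5.4,interpolation=2))
E
```

```text
(no output)
```

View pics/z6.png

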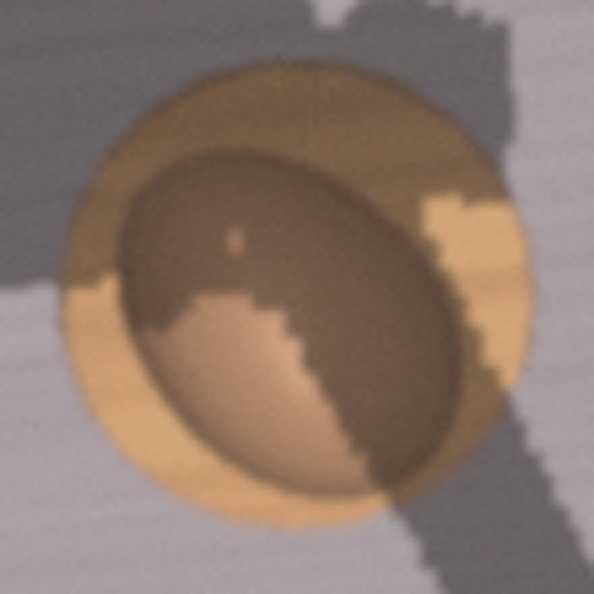

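View pics/z6b.png

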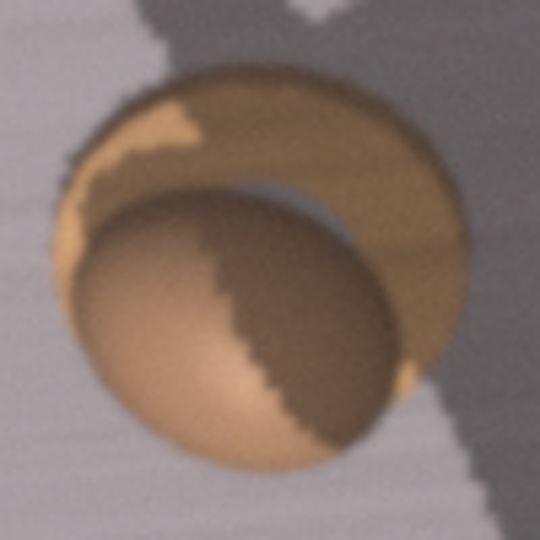

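```bash
python3 - <<'E'
from h import *
np.set_printoptions(suppress=True,precision=2)
s=telemetry.sense();c=cam('wrist',s)
def egg(pts,off,sc,ring):
    p=np.array(pts,float)/sc+off
    W=plane(c,p,27)[:,:2]
    (cx,cy),(a,b),ang=cv2.fitEllipse(W.astype(np.float32))
    print('egg',cx,cy,a,b,'long axis yaw',ang+90 if b>a else ang)
    print('ring',plane(c,[np.array(ring)/sc+off],10))
egg([(235,148),(165,175),(122,240),(140,330),(215,440),(320,497),(420,475),(462,370),(430,260),(350,185)],[270,160],5.4,(298,295))
egg([(195,188),(100,235),(72,310),(110,390),(190,455),(275,474),(345,450),(400,360),(370,270),(300,210)],[225,320],5.4,(262,265))
print(s['tool_pos'],s['tcp_rot'])
E
```

```text
egg 582.2595825195312 286.1089782714844 43.268280029296875 60.85020065307617 long axis yaw 213.82275390625
ring [[583.14 285.69  10.  ]]
egg 434.05413818359375 354.2580871582031 52.51082992553711 61.08795166015625 long axis yaw 210.94679260253906
ring [[435.82 351.87  10.  ]]
[582.53 286.67 214.77] [179.94   0.04  -6.24]
```

```bash
python3 -m inch '[[[0.05,0.08,2],[0,0,-0.14],1],[[0.05,0.08,4],[0,0,-0.28],1],[[0.05,0.08,6],[0,0,-0.42],1],[[0.05,0.08,8],[0,0,-0.56],1],[[0.05,0.08,10],[0,0,-0.698],1],[[0.05,0.08,12],[0,0,-0.698],1],[[0.05,0.08,14],[0,0,-0.698],1],[[0.05,0.08,16],[0,0,-0.698],1],[[0.05,0.08,17.5],[0,0,-0.698],1],[[0.05,0.08,18.5],[0,0,-0.698],1],[[0.05,0.08,19.1],[0,0,-0.698],1],[[0.05,0.08,19.1],[0,0,-0.698],1],[[0.05,0.08,19.1],[0,0,-0.698],1]]' 20
python3 - <<'E'
from h import *
s,im,c=shot('wrist','w7');print(s['tool_pos'],s['tcp_rot'],s['ft_force'])
E
```

```text
time: 10.7
tool_pos: [583.6, 287.3, 25.1]
tcp_rot: [180.0, -0.1, 33.8]
ft_force: [0.3, -0.1, -0.1]
finger_gap: 85.3
[583.59368721 287.26750547  25.14068312] [ 1.79984033e+02 -6.39729816e-02  3.37916865e+01] [ 0.29727956 -0.060191   -0.0999106 ]
```

View pics/w7.png

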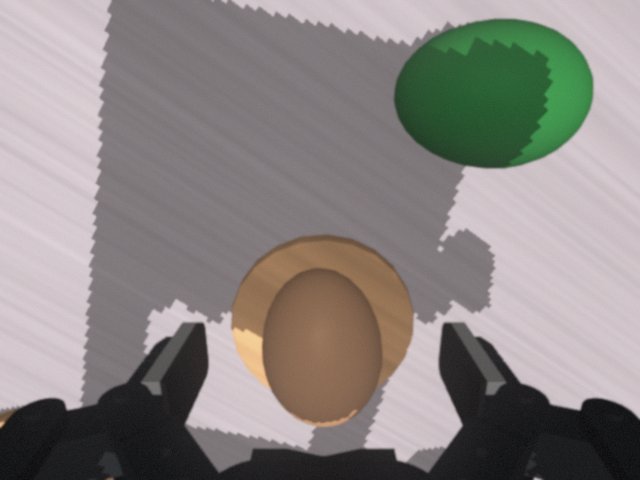

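```bash
python3 -m inch '[[[0,0,0.2],[0,0,0],1],[[0,0,0.2],[0,0,0],0.7],[[0,0,0.2],[0,0,0],0.6],[[0,0,0.2],[0,0,0],0.5],[[0,0,0.2],[0,0,0],0.4],[[0,0,0.2],[0,0,0],0.3],[[0,0,0.2],[0,0,0],0.2],[[0,0,0.2],[0,0,0],0.1],[[0,0,0.2],[0,0,0],0.1],[[0,0,0.2],[0,0,0],0.1],[[0,0,0.2],[0,0,0],0.1]]' 20
```

```text
time: 11.85
tool_pos: [583.1, 287.1, 22.4]
tcp_rot: [180.0, -0.0, 33.8]
ft_force: [-0.9, -0.1, 2.1]
finger_gap: 42.9
```

```bash
python3 -m inch '[[[0,0,-0.3],[0,0,0],0.1],[[0,0,-0.8],[0,0,0],0.1],[[0,0,-1.8],[0,0,0],0.1],[[0,0,-3.5],[0,0,0],0.1],[[0,0,-6],[0,0,0],0.1],[[0,0,-9],[0,0,0],0.1],[[0,0,-11],[0,0,0],0.1],[[0,0,-11],[0,0,0],0.1],[[0,0,-11],[0,0,0],0.1]]'
python3 - <<'E'
from h import *
s,im,c=shot('wrist','w8');print(s['tool_pos'],s['tcp_rot'],s['ft_force'],s['finger_gap'])
# hollow targets
for L in ((528.3,-3.3),(529,-2.1)):
  t=np.radians(-6.3);Rm=np.array([[np.cos(t),-np.sin(t)],[np.sin(t),np.cos(t)]])
  print(Rm@[90,48]+L,Rm@[90,-48]+L)
for n in('scene','side'): shot(n,n+'8')
E
```

```text
time: 12.75
tool_pos: [583.6, 287.4, 133.7]
tcp_rot: [180.0, -0.1, 33.8]
ft_force: [-0.5, -0.5, 0.2]
finger_gap: 42.4
[583.60409014 287.3578296  133.72162619] [ 1.79971484e+02 -1.27838238e-01  3.37956905e+01] [-0.49197961 -0.50708727  0.16070565] 42.43563235418733
[623.02373292  34.53403786] [612.48923906 -60.88621386]
[623.72373292  35.73403786] [613.18923906 -59.68621386]
```

View pics/w8.png

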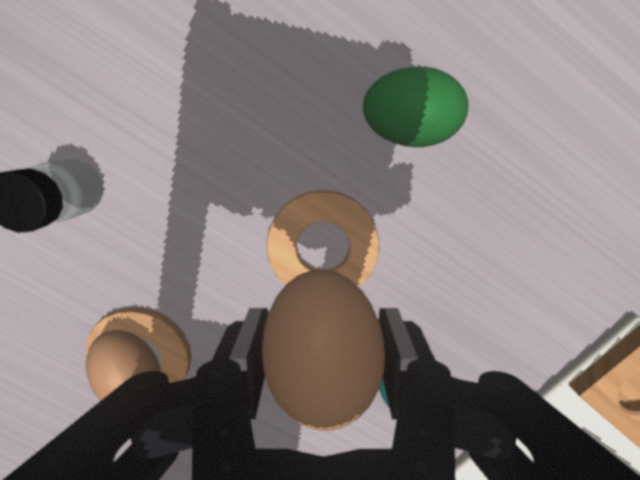

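```bash
python3 - <<'E'
from h import *
s=telemetry.sense();c=cam('wrist',s);print(plane(c,[(323,243)],10),s['tool_pos'])
E
python3 -m inch '[[[-1,2,0],[0,0,0.07],0.1],[[-2.5,5.5,0],[0,0,0.14],0.1],[[-4,9,0],[0,0,0.21],0.1],[[-5.5,12.5,0],[0,0,0.28],0.1],[[-7,15.5,0],[0,0,0.35],0.1],[[-8.5,18.5,0],[0,0,0.45],0.1],[[-9.7,21,0],[0,0,0.55],0.1],[[-10.4,22.5,0],[0,0,0.63],0.1],[[-10.75,23.2,0],[0,0,0.7],0.1],[[-10.75,23.2,0],[0,0,0.7],0.1],[[-10.75,23.2,0],[0,0,0.7],0.1],[[-10.75,23.2,0],[0,0,0.7],0.1]]'
python3 - <<'E'
from h import *
s,im,c=shot('wrist','w9');print(s['tool_pos'],s['tcp_rot'],s['ft_force'],s['finger_gap'])
E
```

```text
[[582.98803135 288.22601304  10.        ]] [582.04260501 286.73766467 130.74550752]
time: 14.1
tool_pos: [622.3, 35.2, 131.7]
tcp_rot: [-180.0, 0.1, -6.2]
ft_force: [0.3, -0.6, -1.0]
finger_gap: 42.4
[622.26886246  35.22892647 131.65470095] [-1.79992398e+02  6.56678302e-02 -6.18638333e+00] [ 0.30904523 -0.5528745  -0.96179824] 42.38145017697601
```

View pics/w9.png

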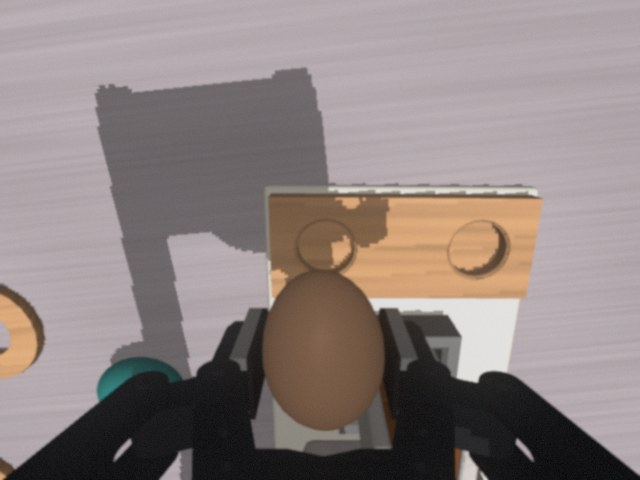

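```bash
python3 - <<'E'
from h import *
np.set_printoptions(suppress=True,precision=1)
s={'tool_pos':np.array([622.27,35.23,131.65]),'tcp_rot':np.array([-179.99,.066,-6.186])};c=cam('wrist',s)
print(plane(c,[(327,247),(479,249),(268,196),(541,197),(525,298)],24))
t=np.radians(-6.3);Rm=np.array([[np.cos(t),-np.sin(t)],[np.sin(t),np.cos(t)]])
W=plane(c,[(268,196),(541,197),(525,298)],24)[:,:2]
print(W-np.array([(123,83),(123,-83),(57,-83)])@Rm.T)
im=cv2.imread('pics/w9.png');cv2.imwrite('pics/z9.png',cv2.resize(im[180:310,255:555],None,fx=2.6,fy=4))
E
```

```text
[[624.7  33.6  24. ]
 [613.3 -60.8  24. ]
 [660.3  65.4  24. ]
 [642.4 -97.8  24. ]
 [576.2 -91.2  24. ]]
[[528.9  -3.6]
 [529.3  -1.8]
 [528.7  -2.5]]
```

View pics/z9.png

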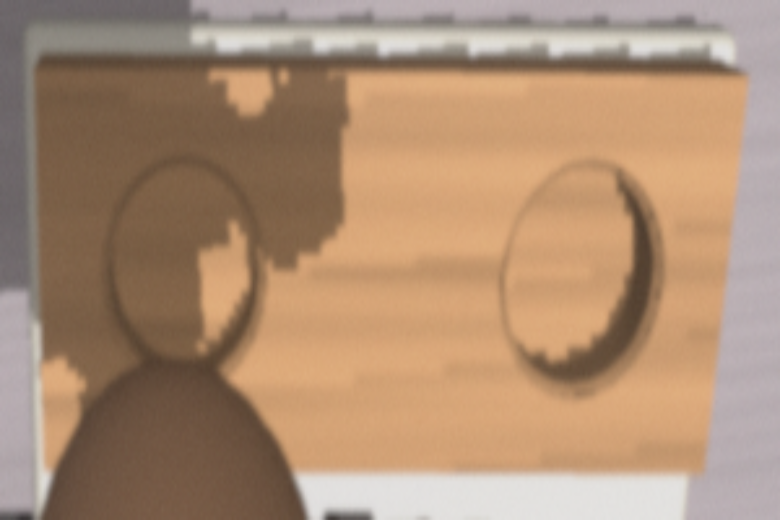

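```bash
python3 -m inch '[[[0.13,0.05,1.5],[0,0,0],0.1],[[0.13,0.05,3],[0,0,0],0.1],[[0.13,0.05,4.5],[0,0,0],0.1],[[0.13,0.05,6],[0,0,0],0.1],[[0.13,0.05,7.3],[0,0,0],0.1],[[0.13,0.05,8.2],[0,0,0],0.1],[[0.13,0.05,8.8],[0,0,0],0.1],[[0.13,0.05,9.1],[0,0,0],0.1],[[0.13,0.05,9.2],[0,0,0],0.1],[[0.13,0.05,9.2],[0,0,0],0.1]]'
python3 - <<'E'
from h import *
s,im,c=shot('side','d10')
cv2.imwrite('pics/d10z.png',cv2.resize(im[150:310,240:420],None,fx=3.5,fy=3.5,interpolation=2))
s,im,c=shot('scene','s10');print(s['tool_pos'],s['ft_force'])
cv2.imwrite('pics/s10z.png',cv2.resize(im[180:320,240:400],None,fx=4,fy=4,interpolation=2))
E
```

```text
time: 15.15
tool_pos: [624.4, 33.9, 40.8]
tcp_rot: [-180.0, -0.1, -6.3]
ft_force: [0.1, -0.8, 0.3]
finger_gap: 43.0
[624.49000639  33.86015122  41.00490142] [-0.45721886 -1.15194924 -0.98271047]
```

View pics/d10z.png

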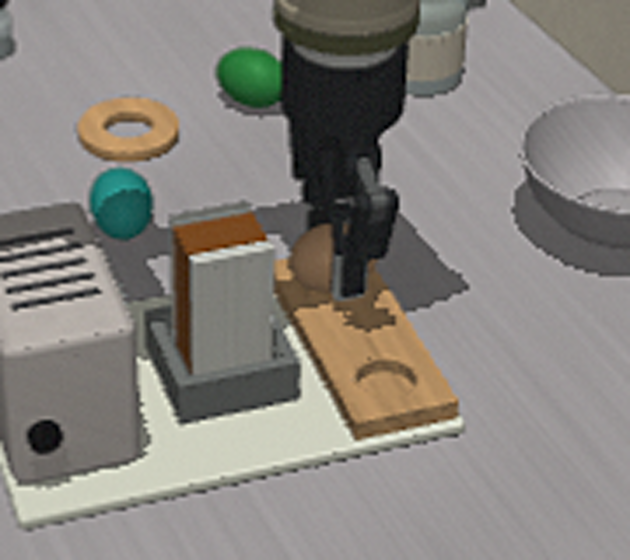

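View pics/s10z.png

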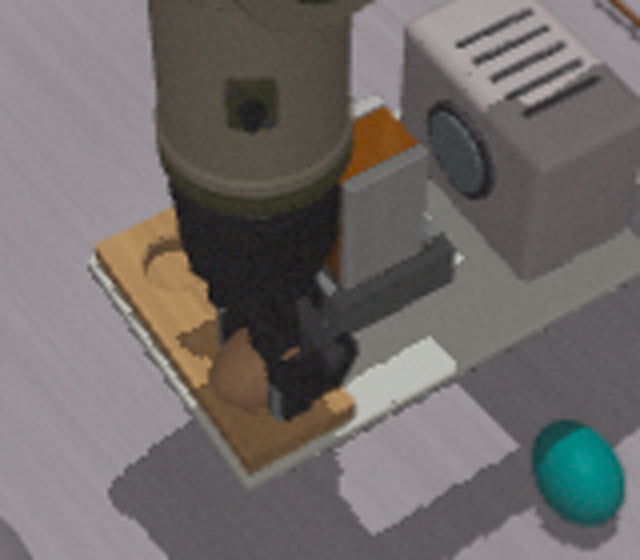

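```bash
python3 -m inch '[[[0,0,0.1],[0,0,0],0.1],[[0,0,0.2],[0,0,0],0.1],[[0,0,0.25],[0,0,0],0.1],[[0,0,0.3],[0,0,0],0.1],[[0,0,0.3],[0,0,0],0.1]]'
```

```text
time: 15.75
tool_pos: [624.0, 33.9, 37.3]
tcp_rot: [-180.0, -0.0, -6.3]
ft_force: [0.8, 0.4, -0.7]
finger_gap: 42.8
```

```bash
python3 -m inch '[[[0,0,0.05],[0,0,0],0.1],[[0,0,0.1],[0,0,0],0.1],[[0,0,0.1],[0,0,0],0.1]]'
```

```text
time: 16.05
tool_pos: [624.3, 33.8, 36.7]
tcp_rot: [-180.0, -0.0, -6.3]
ft_force: [0.3, -0.5, 2.4]
finger_gap: 42.9
```

```bash
python3 -m inch '[[[0,0,0],[0,0,0],0.55],[[0,0,0],[0,0,0],0.6],[[0,0,0],[0,0,0],0.8],[[0,0,0],[0,0,0],0.8],[[0,0,0],[0,0,0],1],[[0,0,0],[0,0,0],1],[[0,0,-1],[0,0,0],1],[[0,0,-3],[0,0,0],1],[[0,0,-6],[0,0,0],1],[[0,0,-10],[0,0,0],1],[[0,0,-14],[0,0,0],1],[[0,0,-17],[0,0,0],1],[[0,0,-17],[0,0,0],1],[[0,0,-17],[0,0,0],1]]'
python3 - <<'E'
from h import *
s,im,c=shot('wrist','w11');print(s['tool_pos'],s['tcp_rot'],s['ft_force'],s['finger_gap'])
E
```

```text
time: 17.45
tool_pos: [624.7, 33.9, 208.1]
tcp_rot: [-180.0, -0.2, -6.3]
ft_force: [-0.2, -0.1, -0.2]
finger_gap: 85.7
[624.67340527  33.8841836  208.11267126] [-1.79986033e+02 -1.67750584e-01 -6.31482695e+00] [-0.19878632 -0.07197757 -0.23663925] 85.7366002117169
```

View pics/w11.png

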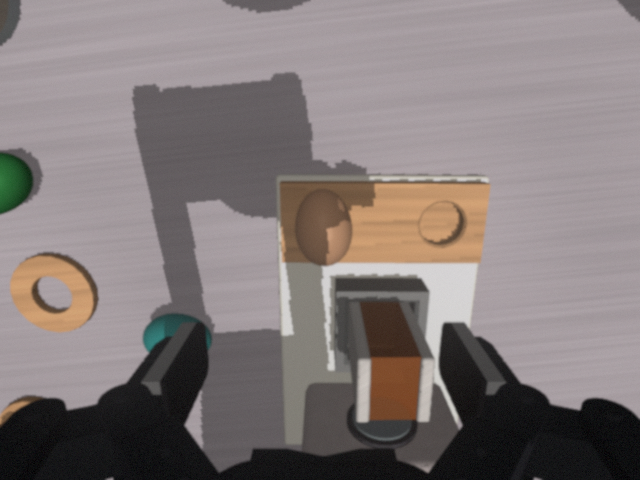

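```bash
python3 -m inch '[[[-2,-3,0],[0,0,0],1],[[-5,-6.5,0],[0,0,0],1],[[-8,-10,0],[0,0,0],1],[[-11,-14,0],[0,0,0],1],[[-14,-18,0],[0,0,0],1],[[-17,-22,0],[0,0,0],1],[[-20,-26,0],[0,0,0],1],[[-22.3,-29.6,0],[0,0,0],1],[[-22.3,-29.6,0],[0,0,0],1],[[-22.3,-29.6,0],[0,0,0],1],[[-22.3,-29.6,0],[0,0,0],1]]'
python3 - <<'E'
from h import *
s,im,c=shot('wrist','w12');print(s['tool_pos'],s['tcp_rot'],s['ft_force'],s['finger_gap'])
cv2.imwrite("pics/z12.png",cv2.resize(im[150:270,265:385],None,fx=5,fy=5,interpolation=2))
E
```

```text
time: 18.6
tool_pos: [434.8, 351.5, 205.1]
tcp_rot: [179.9, 0.1, -6.3]
ft_force: [0.9, -0.2, -0.1]
finger_gap: 85.1
[434.83389557 351.47692183 205.07630521] [ 1.79900906e+02  7.62390056e-02 -6.34408929e+00] [ 0.85988453 -0.2317992  -0.07114664] 85.07566808140788
```

View pics/w12.png

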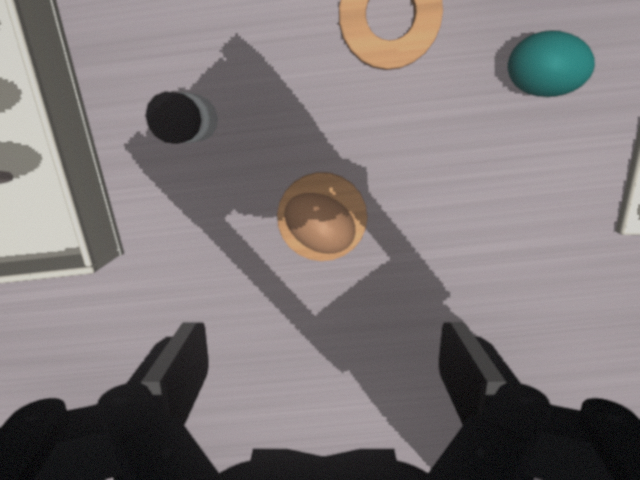

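View pics/z12.png

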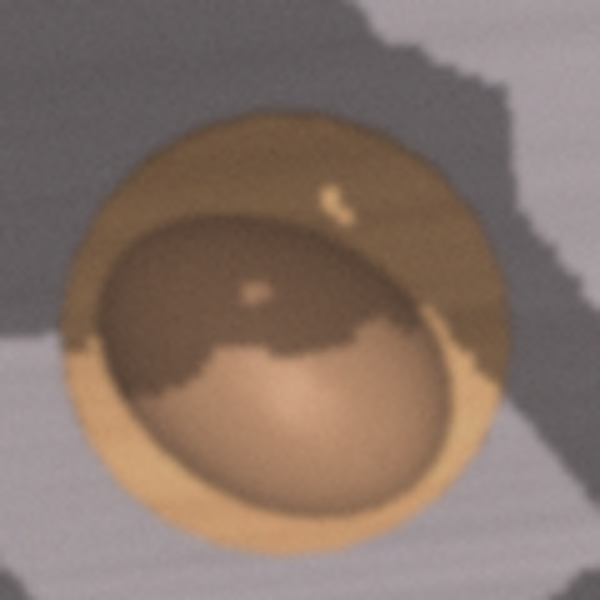

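```bash
python3 - <<'E'
from h import *
np.set_printoptions(suppress=True,precision=2)
s=telemetry.sense();c=cam('wrist',s)
p=np.array([(225,213),(145,240),(100,300),(125,390),(190,455),(255,497),(320,517),(400,490),(452,410),(430,320),(370,255),(300,225)],float)/5+[265,150]
(cx,cy),(a,b),ang=cv2.fitEllipse(plane(c,p,27)[:,:2].astype(np.float32));print(cx,cy,a,b,ang+90)
print(plane(c,[np.array((286,332))/5+[265,150]],10),s['tool_pos'],s['tcp_rot'])
t=plane(c,[(552,63),(178,117)],30);print(t)
E
```

```text
435.5641784667969 353.5534973144531 43.57440185546875 59.740234375 230.84698486328125
[[436.69 352.69  10.  ]] [435.19 351.26 205.39] [179.92   0.06  -6.4 ]
[[533.64 179.27  30.  ]
 [526.59 448.12  30.  ]]
```

```bash
python3 -m inch '[[[0.09,-0.17,2],[0,0,-0.14],1],[[0.09,-0.17,4],[0,0,-0.28],1],[[0.09,-0.17,6],[0,0,-0.42],1],[[0.09,-0.17,8],[0,0,-0.56],1],[[0.09,-0.17,9],[0,0,-0.7],1],[[0.09,-0.17,10],[0,0,-0.85],1],[[0.09,-0.17,12],[0,0,-0.998],1],[[0.09,-0.17,14],[0,0,-0.998],1],[[0.09,-0.17,16],[0,0,-0.998],1],[[0.09,-0.17,17.3],[0,0,-0.998],1],[[0.09,-0.17,18],[0,0,-0.998],1],[[0.09,-0.17,18.1],[0,0,-0.998],1],[[0.09,-0.17,18.1],[0,0,-0.998],1]]' 20
python3 - <<'E'
from h import *
s,im,c=shot('wrist','w13');print(s['tool_pos'],s['tcp_rot'],s['ft_force'])
E
```

```text
time: 19.95
tool_pos: [436.5, 354.2, 25.8]
tcp_rot: [180.0, -0.0, 50.8]
ft_force: [-0.5, -0.3, 0.5]
finger_gap: 85.1
[436.50700057 354.18982433  25.84596997] [ 1.79986476e+02 -3.64446973e-02  5.08404376e+01] [-0.4935707  -0.31096628  0.45526505]
```

View pics/w13.png

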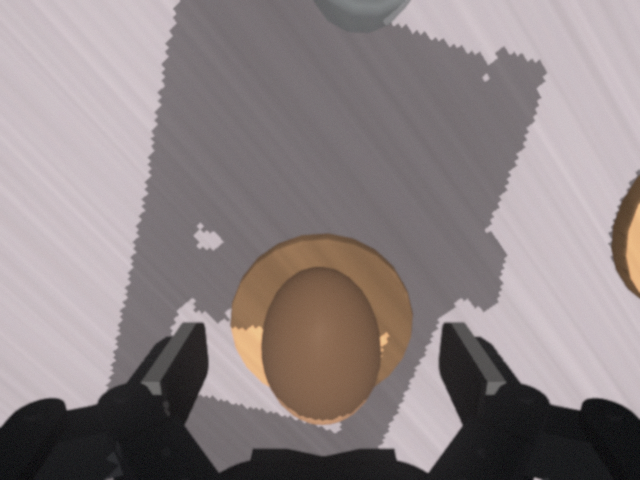

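```bash
python3 -m inch '[[[0,0,0.3],[0,0,0],1],[[0,0,0.3],[0,0,0],0.7],[[0,0,0.3],[0,0,0],0.6],[[0,0,0.3],[0,0,0],0.5],[[0,0,0.3],[0,0,0],0.4],[[0,0,0.3],[0,0,0],0.3],[[0,0,0.3],[0,0,0],0.2],[[0,0,0.3],[0,0,0],0.1],[[0,0,0.3],[0,0,0],0.1],[[0,0,0.3],[0,0,0],0.1],[[0,0,0.3],[0,0,0],0.1]]' 20
```

```text
time: 21.1
tool_pos: [436.1, 354.3, 22.4]
tcp_rot: [180.0, -0.0, 50.9]
ft_force: [-0.3, -0.2, 2.7]
finger_gap: 42.4
```

```bash
python3 -m inch '[[[0,0,-0.3],[0,0,0],0.1],[[0,0,-0.8],[0,0,0],0.1],[[0,0,-1.8],[0,0,0],0.1],[[0,0,-3.5],[0,0,0],0.1],[[0,0,-6],[0,0,0],0.1],[[0,0,-9],[0,0,0],0.1],[[0,0,-12],[0,0,0],0.1],[[0,0,-15],[0,0,0],0.1],[[0,0,-16],[0,0,0],0.1],[[0,0,-16],[0,0,0],0.1]]'
python3 -m inch '[[[-1,2,0],[0,0,0.08],0.1],[[-3,5.5,0],[0,0,0.16],0.1],[[-5,9.5,0],[0,0,0.24],0.1],[[-7,13.5,0],[0,0,0.32],0.1],[[-9,17.5,0],[0,0,0.42],0.1],[[-11,21.5,0],[0,0,0.52],0.1],[[-13,25.5,0],[0,0,0.62],0.1],[[-15,29.5,0],[0,0,0.72],0.1],[[-17,33,0],[0,0,0.82],0.1],[[-18.9,36,0],[0,0,0.92],0.1],[[-20.2,38.5,0],[0,0,0.998],0.1],[[-20.9,39.9,0],[0,0,0.998],0.1],[[-20.9,39.9,0],[0,0,0.998],0.1],[[-20.9,39.9,0],[0,0,0.998],0.1],[[-20.9,39.9,0],[0,0,0.998],0.1]]'
python3 - <<'E'
from h import *
s,im,c=shot('wrist','w14');print(s['tool_pos'],s['tcp_rot'],s['ft_force'],s['finger_gap'])
cv2.imwrite("pics/z14.png",cv2.resize(im[160:290,195:395],None,fx=4,fy=4,interpolation=2))
E
```

```text
time: 22.1
tool_pos: [437.0, 354.9, 184.6]
tcp_rot: [179.9, -0.2, 50.9]
ft_force: [0.4, 0.5, -0.4]
finger_gap: 42.9
time: 23.6
tool_pos: [613.0, -58.3, 181.7]
tcp_rot: [-180.0, 0.1, -6.2]
ft_force: [0.4, -0.1, -0.3]
finger_gap: 42.6
[613.01303164 -58.27664906 181.67973393] [-1.79969806e+02  6.28477811e-02 -6.17608342e+00] [ 0.4400066  -0.13587538 -0.25192478] 42.609546989618686
```

View pics/w14.png

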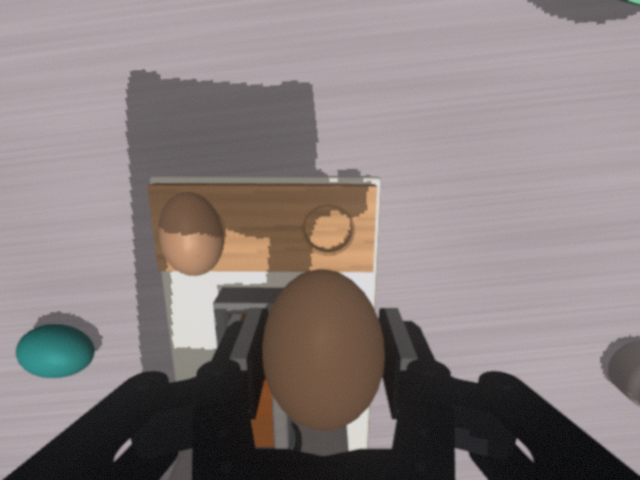

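View pics/z14.png

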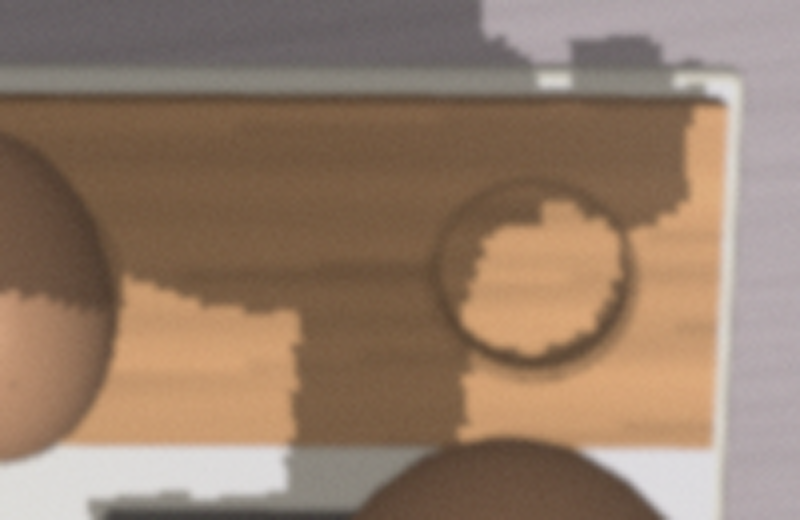

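```bash
python3 - <<'E'
from h import *
s=telemetry.sense();c=cam('wrist',s);print(s['tool_pos'])
P=plane(c,[(328.4,229.2)],24)[0];print(P)
print(tooldelta(s,[P[0],P[1],36.7]))
E
```

```text
[613.14044771 -58.28479563 181.96252835]
[613.3268024  -61.14706596  24.        ]
[ 0.05880405  0.28782393 14.52611421]
```

```bash
python3 -m inch '[[[0.03,0.27,2],[0,0,0],0.1],[[0.03,0.27,4],[0,0,0],0.1],[[0.03,0.27,6],[0,0,0],0.1],[[0.03,0.27,8],[0,0,0],0.1],[[0.03,0.27,10],[0,0,0],0.1],[[0.03,0.27,11.5],[0,0,0],0.1],[[0.03,0.27,12.7],[0,0,0],0.1],[[0.03,0.27,13.5],[0,0,0],0.1],[[0.03,0.27,14],[0,0,0],0.1],[[0.03,0.27,14.2],[0,0,0],0.1],[[0.03,0.27,14.2],[0,0,0],0.1]]'
python3 -m inch '[[[0,0,0.1],[0,0,0],0.1],[[0,0,0.15],[0,0,0],0.1],[[0,0,0.2],[0,0,0],0.1],[[0,0,0.2],[0,0,0],0.1]]'
```

```text
time: 24.75
tool_pos: [613.8, -62.5, 40.6]
tcp_rot: [180.0, -0.0, -6.3]
ft_force: [-0.2, -0.4, -0.3]
finger_gap: 42.7
time: 25.15
tool_pos: [613.6, -62.5, 38.4]
tcp_rot: [180.0, -0.0, -6.3]
ft_force: [0.2, 0.1, -0.6]
finger_gap: 42.7
```

```bash
python3 -m inch '[[[0,-0.08,0.05],[0,0,0],0.1],[[0,-0.08,0.1],[0,0,0],0.1],[[0,-0.08,0.15],[0,0,0],0.1],[[0,-0.08,0.15],[0,0,0],0.1]]'
```

```text
time: 25.55
tool_pos: [613.8, -61.6, 37.0]
tcp_rot: [-180.0, -0.0, -6.3]
ft_force: [0.7, 0.1, 0.3]
finger_gap: 42.9
```

```bash
python3 -m inch '[[[0,0,0.05],[0,0,0],0.1],[[0,0,0.05],[0,0,0],0.1],[[0,0,0.05],[0,0,0],0.1]]'; python3 - <<'E'
from h import *
s,im,c=shot('side','d15')
cv2.imwrite('pics/d15z.png',cv2.resize(im[190:290,290:400],None,fx=5,fy=5,interpolation=2))
E
```

```text
time: 25.85
tool_pos: [614.0, -61.7, 36.6]
tcp_rot: [-180.0, -0.0, -6.3]
ft_force: [0.6, 0.2, 2.7]
finger_gap: 42.3
```

View pics/d15z.png

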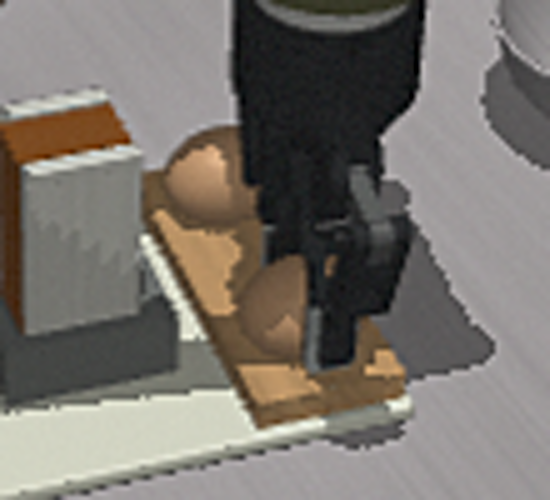

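```bash
python3 -m inch '[[[0,0,0],[0,0,0],0.55],[[0,0,0],[0,0,0],0.6],[[0,0,0],[0,0,0],0.8],[[0,0,0],[0,0,0],0.8],[[0,0,0],[0,0,0],0.8],[[0,0,-1],[0,0,0],0.8],[[0,0,-3],[0,0,0],0.8],[[0,0,-6],[0,0,0],0.8],[[0,0,-10],[0,0,0],0.8],[[0,0,-14],[0,0,0],0.8],[[0,0,-17],[0,0,0],0.8],[[0,0,-17],[0,0,0],0.8],[[0,0,-17],[0,0,0],0.8]]'
python3 -m inch '[[[-3,-3,-1],[0,0,0],0.8],[[-4.5,-4.7,-1],[0,0,0],0.8],[[-4.5,-4.7,-1],[0,0,0],0.8],[[-4.5,-4.7,-1],[0,0,0],0.8],[[-4.5,-4.7,-1],[0,0,0],0.8],[[-4.5,-4.7,-1],[0,0,0],0.8]]'
python3 - <<'E'
from h import *
s,im,c=shot('wrist','w16');print(s['time'],s['tool_pos'],s['tcp_rot'])
s,im,c=shot('side','d16');cv2.imwrite('pics/d16z.png',cv2.resize(im[150:310,230:410],None,fx=3.5,fy=3.5,interpolation=2))
s,im,c=shot('scene','s16')
E
```

```text
time: 27.2
tool_pos: [614.3, -61.8, 208.1]
tcp_rot: [180.0, -0.2, -6.3]
ft_force: [-0.3, -1.0, -0.6]
finger_gap: 68.5
time: 27.8
tool_pos: [574.2, -10.7, 215.7]
tcp_rot: [180.0, 0.0, -6.4]
ft_force: [0.0, 0.4, -0.8]
finger_gap: 68.2
27.8 [574.17642797 -10.72402228 215.68450374] [ 1.79988374e+02  4.86256337e-02 -6.36153564e+00]
```

View pics/w16.png

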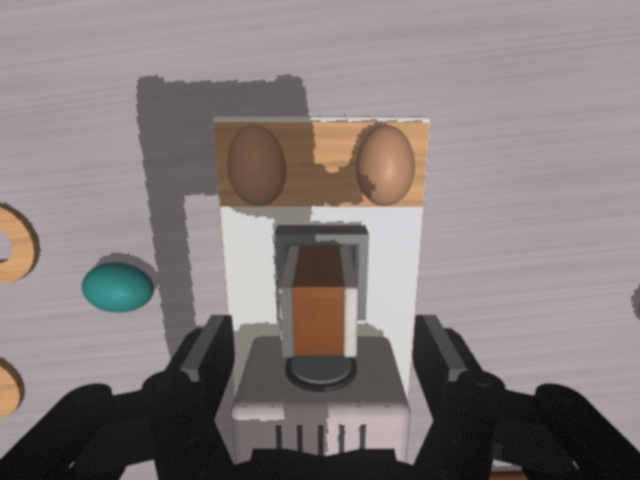

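View pics/d16z.png

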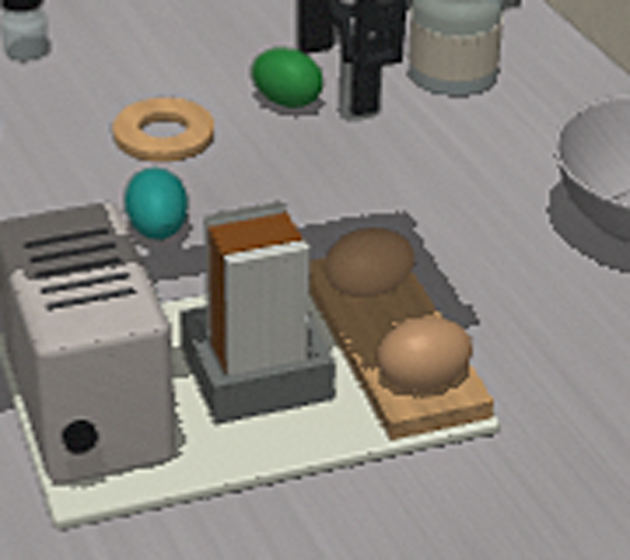

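View pics/s16.png

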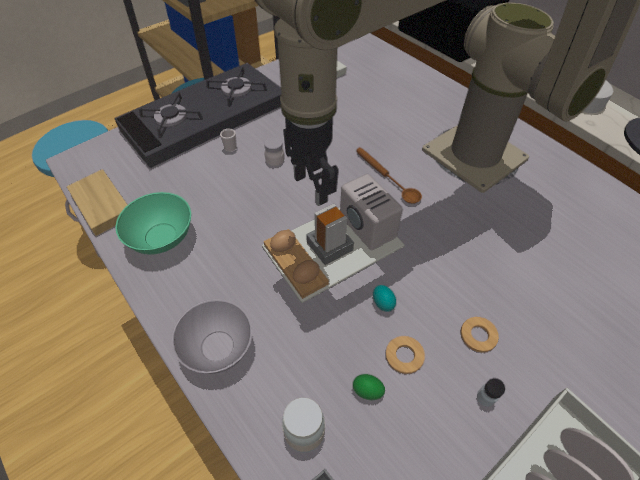

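```bash
python3 - <<'E'
import cv2
a=cv2.imread("pics/w16.png")
cv2.imwrite("pics/z16.png",cv2.resize(a[110:215,205:440],None,fx=3.4,fy=5,interpolation=2))
cv2.imwrite("pics/z16b.png",cv2.resize(a[215:365,265:380],None,fx=5,fy=3.9,interpolation=2))
E
```

```text
(no output)
```

View pics/z16.png

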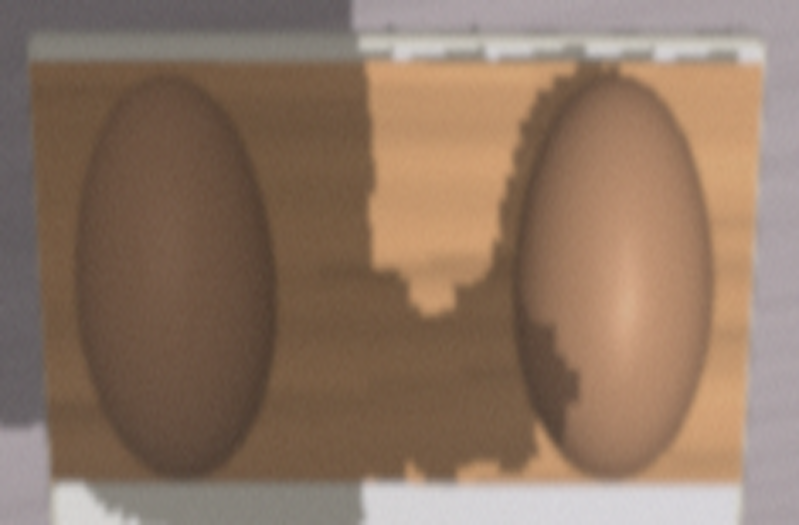

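View pics/z16b.png

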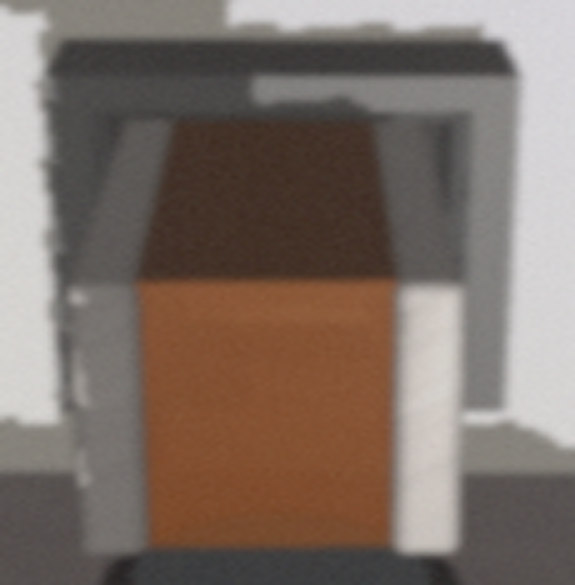

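```bash
python3 - <<'E'
from h import *
np.set_printoptions(suppress=True,precision=1)
s={'tool_pos':np.array([574.18,-10.72,215.68]),'tcp_rot':np.array([179.99,.049,-6.36])};c=cam('wrist',s)
f=lambda p:np.array(p,float)/[3.4,5]+[205,110]
g=lambda p:np.array(p,float)/[5,3.9]+[265,215]
W=plane(c,f([(30,60),(764,60),(50,480),(742,482)]),24)[:,:2];m=np.array([(123,83),(123,-83),(57,83),(57,-83)])
th,t,Rm=kab(m,W);print(th,t,(W-m@Rm.T-t).tolist())
E=plane(c,f([(176,277),(614,277)]),41)[:,:2];print('eggs in lamp',(E-t)@Rm)
T=plane(c,g([(68,282),(463,282),(460,552),(86,552)]),118)[:,:2];print('cell top in lamp',(T-t)@Rm,((T-t)@Rm).mean(0))
B=plane(c,g([(48,75),(519,75)]),40)[:,:2];print((B-t)@Rm)
E
```

```text
-6.359698806286176 [528.4  -3.3] [[-0.26972012928240474, -0.2096789076068628], [-0.006913935509487601, 0.039444102866037056], [0.1840702289954379, 0.15847034699860707], [0.09256383579634075, 0.011764457742211576]]
eggs in lamp [[ 91.7  48.5]
 [ 91.8 -48. ]]
cell top in lamp [[ 25.9  26.1]
 [ 26.  -22.6]
 [-23.2 -23.6]
 [-23.3  25.4]] [1.4 1.3]
[[ 37.8  37.2]
 [ 37.9 -37.5]]
```

```bash
python3 - <<'E'
from bench import telemetry, r
s=telemetry.sense();print(s['time'],s['ft_force']);print(r.hand_in())
E
```

```text
27.95 [ 0.18063631  0.07595143 -0.19341126]
the job is handed in; nothing more can be done
None
```

The lamp is set up for checking two eggs, and the job was handed in at about 28 s of the 69 s allowed; `hand_in()` gives no verdict, so what follows comes from my own last checks.

- **Cell:** I gripped it on its metal sides (40 N) and lowered it into the socket until it touched the floor, at the expected 18 mm. The last pictures show it upright, with its amber faces towards the lens and the hollows. Its top centre is about 2 mm from the socket axis and its turn within about 1° of the light's axis.
- **Eggs:** I gripped each at 20 N and set each one down until light contact (about 3 N) before opening the fingers. Both lie on their sides along the lamp's x axis, with their outline centres at (91.7, 48.5) and (91.8, -48.0) mm. The hollow centres are at (90, ±48). I did not measure the eggs' final height directly.
- **Bystanders:** The canister, cup and spice jar look unmoved in the last scene picture, but I did not measure them again. I never approached the green and turquoise look-alikes. The gripper was clear of everything at hand-in.
- **Disagreements:** The fixed cameras differed from each other by up to 6–7 mm on the cell and eggs, so I relied on close wrist pictures. The measured tool position also wandered 1–2 mm from the commanded one. Over hollow b I corrected about 1 mm of that before setting the egg down.

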